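# Lever the battery cover off the club scale

## Task

The digital club scale needs fresh cells. Find the pry notch along the front edge of the black battery cover and, with the flat pry bar and without forcing it, lever that edge up until it springs free of its catches. Take the cover off and leave it lying flat in the grey parts tray, with the bar lying flat on the bench, and leave the two new cells, the tape roll and the bottle where they stand.

Things in the scene. Friction and masses are not known exactly. Their poses are not given: they have to be found in the camera images.
- club_scale: Grey digital club scale, screwed down: 128 (its x) x 230 (its y) x 48 mm high, origin centre of underside, x away from the robot. Battery bay 90 x 68 mm, centre at x 9, y -48 mm, closed flush by the cover. From y 35 mm on stand a display (to 21 mm above the top) and cradle (to 60 mm). Sprung catches in the bay's front wall hold the cover's front edge: about 15 N upward springs it free.
- cover: Black battery cover, 89 (x) x 66 (y) mm, sides 8 mm high, 70 g. Origin at its centre 8 mm below its top; fitted, axes as the scale's and top flush (no grip). Two 5 mm tongues at its far (+x) end hook under the housing; front tabs reach 10 mm below its sides. Sprung up, grip it across its 66 mm near the front edge, tip that edge up, draw it to the front and off.
- cover_edge (a point): Middle of the cover's upper front (-x) edge; fitted, level with the flat housing top, 48 mm above the bench. In the housing top before this edge is the pry notch: an open trough 22 mm wide (y), 20 mm long (back to scale x -56 mm; then 8 mm of flat top), 9.5 mm deep, dark floor. Its middle lies anywhere within 12 mm left or right of this point, differing from scale to scale: look or feel for it.
- pry_bar: Flat pry bar, 190 mm, 160 g: red square handle 100 x 24 x 24 mm, steel blade 90 mm long, 16 wide, 3 thick, straight, on the handle's axis. Origin on the axis at the balance point, in the handle 24 mm behind its front end; x points to the tip (114 mm away), y along the blade's width. Lies on the bench, blade level, axis 12 mm up, tip away from the robot. A weak grip (45 N) lets it pivot.
- bar_tip (a point): Middle of the pry bar's tip. Tilted 18 to 26 degrees tip-down, the blade goes into the notch over the notch's front rim (the fulcrum, 20 mm before the cover's edge) and under that edge: lip 3 mm thick, gap below it 6.5 mm, a rib stops the tip 10 mm in. Handle down levers the lip up: past about 6 mm it springs free and stays about 10 mm up. The blade fits the notch with 3 mm to spare each side.
- tray: Grey open parts tray, fixed, 170 (its x) x 150 (its y) x 22 mm high outside, walls and floor about 4 mm; origin at the centre of its underside.
- cell_a: New battery cell standing on end, 26 mm diameter, 50 mm high; origin at the centre of its underside. Leave alone.
- cell_b: A second such cell. Leave alone.
- tape: Roll of paper tape lying flat, 100 mm outer diameter, 25 mm high; origin at the centre of its underside. Leave alone.
- bottle: White bottle with red cap, 60 mm diameter, 150 mm high; origin at the centre of its underside. Leave alone.
There are look-alikes about, which are no part of the job. What is meant by the pry_bar is not turquoise or yellow, and is the smaller of those in its own colour.

How it is judged:
By the outcome, as a careful person would: the job done as asked, in the order asked, and still so for the second after the job is handed in, with the robot touching nothing.
It also fails if it takes over 72 s, if anything falls off the work surface, if the arm or the gripper's body presses on something with over 40 N, if the wrist force passes 120 N, or if a joint passes its speed limit or range.

## Robot

A 6-joint arm with a two-finger parallel gripper is mounted at the origin on the work surface. World frame = base frame: x ahead of the robot, y to its left, z up, the work surface at z = 0. Lengths are in mm, angles in rad, forces in N, time in s.
With the tool pointing down it reaches from about 275 to 1000 mm from the base axis. Payload 8.4 kg.
Tool frame: the origin (TCP) lies at the very end of the fingers, on their centre line; the grasp point (between the pads) lies 19 mm behind it; z points along the fingers, y is the line along which they close (so a half turn about z gives the same grasp; the last joint's range is limited). The gripper opens to 85 mm and grips with 20 to 120 N. Pads are 22 mm wide; open, the fingers measure 114 mm over their backs; the gripper's body (76 mm by 85 mm) begins 54 mm behind the grasp point. The pads swing forward as they close: fully open they stand 13 mm farther back than shut.
Start: joints at [1.281, 0.353, 1.633, -0, 1.155, -0.002], TCP at [177.401, 599.297, 231.281] pointing down, gripper open.
Joint ranges: [-2.63, 2.63], [-0.92, 2.1], [0.06, 2.66], [-1.3, 4.44], [0, 2.69], [-3.02, 3.02]. Speed limits (rad/s): [2.22, 2.22, 2.79, 3.14, 3.14, 3.14].

## Interface

Orientations are given as [roll, pitch, yaw] about the fixed x, y, z axes, in that order (R = Rz(yaw) Ry(pitch) Rx(roll)).
In Python, from rig import telemetry, imaging, r gives the robot as it stands. The module is installed in compiled form; this text tells all that it offers.
- The arm moves only by the tool step_arm, never from a script. Its argument "moves" is a list of rows, each a list of 3 entries, a list of its own where there are three numbers: the turn, a rotation vector about the tool's x, y, z scaled (see below), then the shift along the tool's x, y, z scaled (see below), then the opening, from -1 (shut) to 1 (fully open). A call has 1 to 8 rows; each row is the pose to reach, as a shift and turn from the pose commanded when the call began, along the tool's axes at that moment; what a row does not reach only later rows make up. The controller multiplies each number of a shift by 200 mm and each number of a turn by 45 degrees. A row lasts 1/10 s, in which the tool goes at most 50 mm and 8.59 degrees, less where a joint would pass 70% of its speed; a pose out of reach is approached as far as the arm can. A call with a number of a shift or a turn outside -1 to 1 is refused whole. A call with a gripper value outside its range is refused whole. The fingers move at their own pace and stop on an object; "squeeze" is the grip in N (left out, the last holds). Time passes only in rows, so rows that repeat a pose let the fingers close. It gives the time, the measured TCP pose, the force, the opening and the grip force at its end, in the units of the state.
- telemetry.sense(): the state, without advancing time (a new reading comes with each control period).
- imaging.grab_frame(name): name is "scene" or "top" or "wrist"; returns the picture (400x640x3 uint8, red, green, blue); there is no depth.
- imaging.calibration(name): a dict with "fx", "fy", "cx", "cy" (pixels), "cam_to_world" (4x4, takes a point from camera to world coordinates). Camera axes: x right, y up, looking along -z (the intrinsics and any distortion apply to the point x, -y, -z); pixel columns grow to the right and rows downward; lengths in mm; the calibration is good to about 2 mm. A picture is of the moment at which its call begins: read the wrist's pose just before it. calibration takes no time and is no camera call; for the wrist camera it gives the pose at the moment of the call.
- r.sign_off(): hands the job in; it is judged then, once.
Trained networks look in the newest picture that a camera, given by its name, has taken for a name from the list of things; names that differ only in an ending like _2 or _b are one class to them, and where a whole thing is asked for, a point or a joint stands for the part that bears it (a point fixed in the world has none). Each returns a list of dicts, best first, with "conf" (0 to 1); they miss things now and then, are a little off and sometimes report something else, mostly with a low value. They report only what shows in the picture. A call takes as long as a camera call. They do not tell look-alikes from the thing itself.
- imaging.recognise(camera, name): "extent" ([left, top, width, height] in pixels, round what is visible of it).
- imaging.mark_of(camera, name): "xy" ([column, row] in pixels: a listed point, or the origin of a listed thing).
The state is a dict: "clock": time; "qpos": joint angles; "qvel": joint speeds; "joint_efforts": joint torques, N m; "eef_pos": TCP position; "tcp_rot": TCP orientation; "contact_force": force on the tool from outside, world axes, zero at the start; "wrist_torque": the same for the moment, N m; "opening": opening from 0.0 (shut) to 1.0 (fully open); "grasp_force": force on a finger pad.
Only numpy, scipy, OpenCV 4.12 (cv2) and the standard library are available. Lean on these libraries where they do the work, as an engineer would, in place of code of your own. Each camera call takes 0.05 s, during which the arm holds its last target. There are 200 camera calls.

## Working session

There is one attempt and no reset: what is moved stays moved. The work goes in short steps, Python scripts to look and compute and a tool call to move; the robot and the scene stay as the last step left them, time stands still between calls to the robot, and variables do not carry over. Pictures are saved under pics/ and viewed, at most 10 in all, crops included, and the job is handed in when it is done.

Besides the shell and the picture viewer there is one more tool, called after "Call:" as a command line: name --argument value ..., lists and objects as JSON in quotes. step_arm: Moves the arm, as the interface text tells. Its arguments: {"type":"object","properties":{"moves":{"type":"array"},"squeeze":{"type":"number"}},"required":["moves"]}

```bash
mkdir -p pics; cat > h.py <<'E'
import numpy as np, cv2
from rig import telemetry, imaging, r
from scipy.spatial.transform import Rotation as R
def grab(cam,name=None):
    im=imaging.grab_frame(cam)
    if name: cv2.imwrite('pics/'+name,im[:,:,::-1])
    return im
def ray(c,uv):
    M=np.array(c['cam_to_world']); d=np.array([(uv[0]-c['cx'])/c['fx'],-(uv[1]-c['cy'])/c['fy'],-1])
    return M[:3,3],M[:3,:3]@d
def atz(c,uv,z):
    o,d=ray(c,uv); return o+d*(z-o[2])/d[2]
def tri(l):
    A=0;b=0
    for c,uv in l:
        o,d=ray(c,uv); d=d/np.linalg.norm(d); P=np.eye(3)-np.outer(d,d); A=A+P; b=b+P@o
    return np.linalg.solve(A,b)
def proj(c,p):
    M=np.linalg.inv(np.array(c['cam_to_world'])); q=M[:3,:3]@np.array(p)+M[:3,3]
    return np.array([c['cx']+c['fx']*q[0]/-q[2], c['cy']-c['fy']*q[1]/-q[2]])
def pose():
    s=telemetry.sense(); return np.array(s['eef_pos']),s['tcp_rot']
E
ls; python3 - <<'E'
from h import *
s=telemetry.sense(); print(s)
for c in ['scene','top','wrist']:
    grab(c,c+'0.png'); k=imaging.calibration(c); print(c,{a:(np.round(v,2).tolist()) for a,v in k.items()})
    if c=='wrist': continue
    for n in ['club_scale','cover','cover_edge','pry_bar','bar_tip','tray','cell_a','tape','bottle']:
        print(n,[(np.round(m['xy']).tolist(),round(m['conf'],2)) for m in imaging.mark_of(c,n)][:4])
a=cv2.imread('pics/scene0.png');b=cv2.imread('pics/top0.png')
E
```

```text
h.py
pics
{'clock': 0.0, 'qpos': array([ 1.28061782e+00,  3.53638687e-01,  1.63416879e+00,  3.19068726e-05,
        1.15516700e+00, -2.39556602e-03]), 'qvel': array([-0.00063074,  0.00158208, -0.00078909,  0.0015679 ,  0.00034256,
       -0.00080958]), 'joint_efforts': array([-3.33296164e-03, -6.05252624e+01, -3.42075992e+01, -2.09938039e-04,
        9.33197007e-03,  4.24349673e-05]), 'eef_pos': array([177.24090301, 598.83615838, 230.55275132]), 'tcp_rot': array([-3.14021090e+00, -3.24827279e-05,  2.85379678e+00]), 'contact_force': array([0.1659273 , 0.74216779, 0.77418062]), 'wrist_torque': array([-0.03850111,  0.05548188, -0.0282216 ]), 'grasp_force': 0.0, 'opening': 0.9988998959742705}
scene {'fx': 486.3, 'fy': 486.3, 'cx': 315.08, 'cy': 194.86, 'cam_to_world': [[0.68, -0.49, 0.54, 1119.99], [0.73, 0.44, -0.52, -592.59], [0.02, 0.76, 0.66, 902.71], [0.0, 0.0, 0.0, 1.0]]}
club_scale [([356.0, 278.0], 0.93)]
cover [([337.0, 275.0], 0.67)]
cover_edge [([326.0, 260.0], 0.68)]
pry_bar [([429.0, 162.0], 0.78), ([329.0, 132.0], 0.75), ([383.0, 182.0], 0.7), ([324.0, 195.0], 0.63)]
bar_ti
[... 495 characters left out ...]
r [([360.0, 148.0], 0.75), ([254.0, 138.0], 0.6), ([400.0, 140.0], 0.42)]
cover_edge [([360.0, 162.0], 0.98), ([253.0, 137.0], 0.73), ([441.0, 131.0], 0.43)]
pry_bar [([246.0, 205.0], 0.89), ([300.0, 225.0], 0.76), ([196.0, 196.0], 0.65), ([231.0, 293.0], 0.6)]
bar_tip [([214.0, 244.0], 0.91), ([272.0, 246.0], 0.73), ([152.0, 185.0], 0.68), ([247.0, 169.0], 0.64)]
tray [([427.0, 206.0], 0.66)]
cell_a [([416.0, 139.0], 0.57), ([399.0, 139.0], 0.52)]
tape [([257.0, 141.0], 0.9)]
bottle [([443.0, 131.0], 0.8)]
wrist {'fx': 327.01, 'fy': 327.01, 'cx': 322.99, 'cy': 197.63, 'cam_to_world': [[0.28, -0.92, -0.26, 111.8], [0.96, 0.27, 0.08, 618.32], [0.0, -0.27, 0.96, 373.85], [0.0, 0.0, 0.0, 1.0]]}
```

```bash
python3 - <<'E'
import cv2
a=cv2.imread('pics/top0.png')[90:330,120:480];cv2.imwrite('pics/top0c.png',cv2.resize(a,(800,533),interpolation=cv2.INTER_CUBIC))
a=cv2.imread('pics/scene0.png')[90:400,190:520];cv2.imwrite('pics/scene0c.png',cv2.resize(a,(638,600),interpolation=cv2.INTER_CUBIC))
E
```

```text
(no output)
```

View pics/top0c.png

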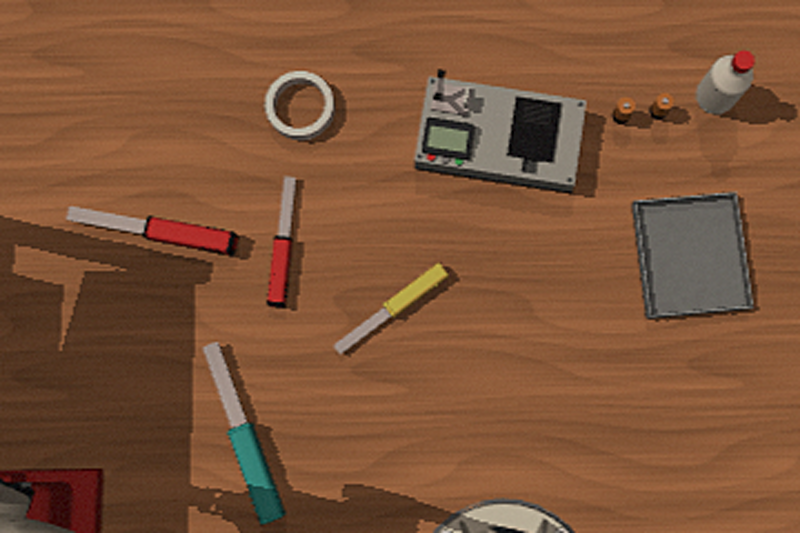

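View pics/scene0c.png

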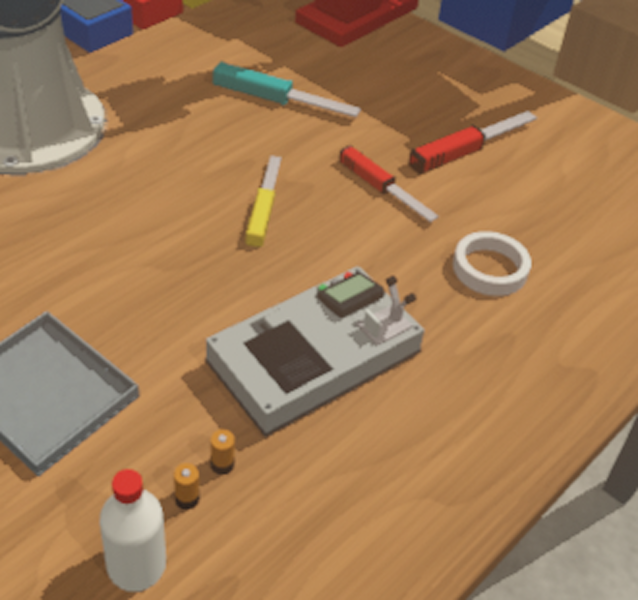

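The crops show the small red bar at top-view pixels ~(247,200), with the tip at the upper end (~(250,171)). The longer red bar is at ~(190,193). The notch is the dark patch at ~(358,164), and the tray is at ~(432,205).

```bash
python3 - <<'E'
from h import *
T=imaging.calibration('top');S=imaging.calibration('scene')
imt=cv2.imread('pics/top0.png')
# bar handle & blade via colour in top
hsv=cv2.cvtColor(imt,cv2.COLOR_BGR2HSV)
red=cv2.inRange(hsv,(0,150,70),(8,255,255))|cv2.inRange(hsv,(172,150,70),(180,255,255))
n,l,st,ce=cv2.connectedComponentsWithStats(red)
for i in range(1,n):
    if st[i,4]>60:
        rr=cv2.minAreaRect(np.argwhere(l==i)[:,::-1].astype(np.float32)); bx=cv2.boxPoints(rr)
        print(st[i],np.round(ce[i]),[np.round(atz(T,p,24)[:2]).tolist() for p in bx])
print('bar',tri([(T,(246,205)),(S,(383,182))]),'tip',tri([(T,(247,169)),(S,(417,201))]), atz(T,(247,169),12),atz(T,(246,205),12))
print('edge',tri([(T,(360,162)),(S,(326,260))]),'scale',tri([(T,(345,156)),(S,(356,278))]))
print('tray',tri([(T,(427,206)),(S,(209,293))]))
f=lambda x,y:(120+x*.45,90+y*.45)
for nm,p,z in [('notch',(530,166),40),('fl',(509,158),48),('fr',(553,163),48),('bl',(517,96),48),('br',(560,100),48),('scaleFL',(417,171),48),('FR',(577,188),48),('BR',(585,102),48),('BL',(430,80),48),('trayTL',(633,201),22),('TR',(737,194),22),('BR',(753,309),22),('BL',(649,318),22),('c1',(625,105),50),('c2',(661,101),50)]:
    print(nm,np.round(atz(T,f(*p),z)))
E
```

```text
[450 112  10  11  75] [454. 117.] [[755.0, -353.0], [779.0, -378.0], [758.0, -396.0], [734.0, -371.0]]
[186 188  38  16 350] [204. 195.] [[504.0, 496.0], [534.0, 492.0], [509.0, 376.0], [479.0, 381.0]]
[240 198  11  28 213] [245. 211.] [[410.0, 323.0], [498.0, 315.0], [495.0, 291.0], [407.0, 299.0]]
[128 302  36  29 423] [153. 313.] [[181.0, 655.0], [179.0, 550.0], [97.0, 546.0], [99.0, 650.0]]
[132 309  10  16 116] [137. 317.] [[160.0, 642.0], [159.0, 615.0], [116.0, 613.0], [116.0, 640.0]]
[522 335  88  12 891] [566. 341.] [[58.0, -532.0], [58.0, -797.0], [27.0, -793.0], [28.0, -529.0]]
bar [472.56159748 303.73308225  14.68438508] tip [591.18046346 303.75434446  19.12929029] [592.76018605 304.67333938  12.        ] [474.88445    306.16487567  12.        ]
edge [599.81254397 -55.56317039  56.76228662] scale [644.35227651  -7.10224552  -8.35617355]
tray [ 461.31474847 -280.09733342   -1.27930122]
notch [595. -53.  40.]
fl [605. -23.  48.]
fr [596. -86.  48.]
bl [697. -37.  48.]
br [690. -99.  48.]
scaleFL [587. 108.  48.]
FR [ 559. -118.   48.]
BR [ 686. -135.   48.]
BL [722.  88.  48.]
trayTL [ 545. -202.   22.]
TR [ 553. -353.   22.]
BR [ 386. -365.   22.]
BL [ 376. -216.   22.]
c1 [ 680. -192.   50.]
c2 [ 686. -244.   50.]
```

Call:
step_arm --moves '[[[0,0,0],[-0.9,-0.5,0],1],[[0,0,0],[-0.9,-0.5,0],1],[[0,0,0],[-0.9,-0.5,0],1],[[0,0,0],[-0.9,-0.5,0],1],[[0,0,0],[-0.9,-0.5,0],1]]'

```text
clock: 1.55
eef_pos: [324.5, 448.8, 231.4]
tcp_rot: [-3.141, 0.001, 2.85]
contact_force: [-0.8, 0.2, -0.9]
opening: 1.001
grasp_force: 0.0
```

Call:
step_arm --moves '[[[0,0,-0.275],[-0.9,-0.5,0],1],[[0,0,-0.275],[-0.9,-0.5,0],1],[[0,0,-0.275],[-0.9,-0.5,0],1],[[0,0,-0.275],[-0.9,-0.5,0],1],[[0,0,-0.275],[-0.9,-0.5,0],1],[[0,0,-0.275],[-0.9,-0.5,0],1]]'

```text
clock: 2.15
eef_pos: [466.7, 304.5, 231.3]
tcp_rot: [3.141, -0.0, 3.067]
contact_force: [-0.5, -0.2, 0.0]
opening: 1.001
grasp_force: 0.0
```

```bash
cat >> h.py <<'E'
def plan(pos,rpy):
    p,e=pose(); R0=R.from_euler('xyz',e); R1=R.from_euler('xyz',rpy)
    print('turn',np.round((R0.inv()*R1).as_rotvec()/(np.pi/4),3),'shift',np.round(R0.inv().apply(np.array(pos)-p)/200,3))
def marks(cam,names,z=None):
    c=imaging.calibration(cam)
    for n in names:
        for m in imaging.mark_of(cam,n)[:3]:
            print(n,np.round(m['xy'],1),round(m['conf'],2), '' if z is None else np.round(atz(c,m['xy'],z),1))
E
python3 - <<'E'
from h import *
print(pose(),telemetry.sense()['qpos'])
grab('wrist','w1.png'); marks('wrist',['pry_bar','bar_tip'],12)
E
```

```text
(array([466.7109967 , 304.54366146, 231.27334424]), array([ 3.14133804e+00, -4.63788747e-05,  3.06687469e+00])) [ 5.75319298e-01  2.48185939e-01  1.77987209e+00  2.57193195e-04
  1.11341746e+00 -9.20872626e-01]
pry_bar [471.1 195.2] 0.84 [509.3 472.5  12. ]
pry_bar [325.4 175.2] 0.7 [473.9 307.3  12. ]
pry_bar [161.9 125.1] 0.58 [405.9 134.8  12. ]
bar_tip [238.7  49.5] 0.89 [337.2 228.4  12. ]
bar_tip [322.9 269.2] 0.74 [590.9 296.   12. ]
bar_tip [596.2 210.9] 0.65 [539.  618.7  12. ]
```

View pics/w1.png

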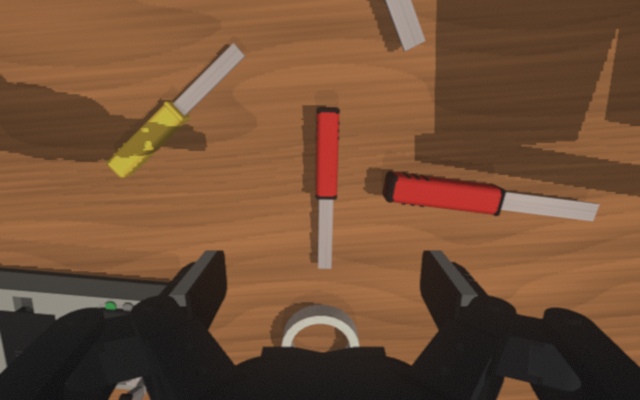

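The wrist view shows the small red bar with its handle from (328,108) to (327,197) and its tip at (325,268), pointing away from the robot. The larger red bar is to its right. Next I look at the scale.

Call:
step_arm --moves '[[[0,0,0],[-0.4,-0.88,0],1],[[0,0,0],[-0.4,-0.88,0],1],[[0,0,0],[-0.4,-0.88,0],1],[[0,0,0],[-0.4,-0.88,0],1]]'

```text
clock: 2.7
eef_pos: [532.8, 123.9, 231.5]
tcp_rot: [3.141, 0.0, 3.072]
contact_force: [0.2, 0.3, -0.3]
opening: 0.997
grasp_force: 0.0
```

Call:
step_arm --moves '[[[0,0,0.07],[-0.4,-0.88,0.2],1],[[0,0,0.07],[-0.4,-0.88,0.2],1],[[0,0,0.07],[-0.4,-0.88,0.2],1],[[0,0,0.07],[-0.4,-0.88,0.2],1],[[0,0,0.07],[-0.4,-0.88,0.2],1],[[0,0,0.07],[-0.4,-0.88,0.2],1]]'

```text
clock: 3.3
eef_pos: [600.0, -56.4, 190.8]
tcp_rot: [3.141, -0.001, 3.014]
contact_force: [-0.3, 0.4, -0.1]
opening: 0.995
grasp_force: 0.0
```

```bash
python3 - <<'E'
from h import *
print(pose())
grab('wrist','w2.png'); marks('wrist',['cover_edge','cover'],48)
np.save('w2.npy',imaging.calibration('wrist'),allow_pickle=True)
E
```

```text
(array([599.96293847, -56.38269783, 190.76684566]), array([ 3.14110751e+00, -1.20675731e-03,  3.01445525e+00]))
cover_edge [325.9 185.7] 0.93 [601.7 -53.5  48. ]
cover [326.1 226.5] 0.59 [640.5 -58.1  48. ]
```

View pics/w2.png

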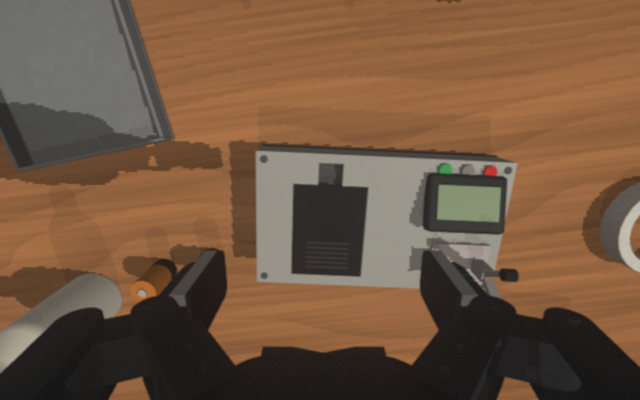

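The cover is centred at about (328,230) with its front edge at row 185. The notch trough spans columns 319–343 and rows 163–185, so it sits near the edge's middle. I'll take a second, lower view to triangulate.

Call:
step_arm --moves '[[[0,0,0],[0,0,0.3],1],[[0,0,0],[0,0,0.3],1],[[0,0,0],[0,0,0.3],1]]'

```text
clock: 3.75
eef_pos: [598.4, -55.9, 129.9]
tcp_rot: [-3.142, -0.004, 3.016]
contact_force: [-0.3, -0.2, 0.8]
opening: 1.002
grasp_force: 0.0
```

```bash
python3 - <<'E'
from h import *
print(pose())
grab('wrist','w3.png'); marks('wrist',['cover_edge','cover'],48)
np.save('w3.npy',imaging.calibration('wrist'),allow_pickle=True)
im=cv2.imread('pics/w3.png')
cv2.imwrite('pics/w3c.png',cv2.resize(im[110:310,200:460],(780,600),interpolation=cv2.INTER_CUBIC))
E
```

```text
(array([598.4306149 , -55.85605659, 129.9164609 ]), array([-3.14157133, -0.00432801,  3.01639042]))
cover_edge [332.7 208.9] 0.66 [604.8 -50.2  48. ]
cover_edge [134.7 299.9] 0.19 [ 660.1 -213.8   48. ]
cover [328.7 258.9] 0.91 [643.9 -57.8  48. ]
```

View pics/w3c.png

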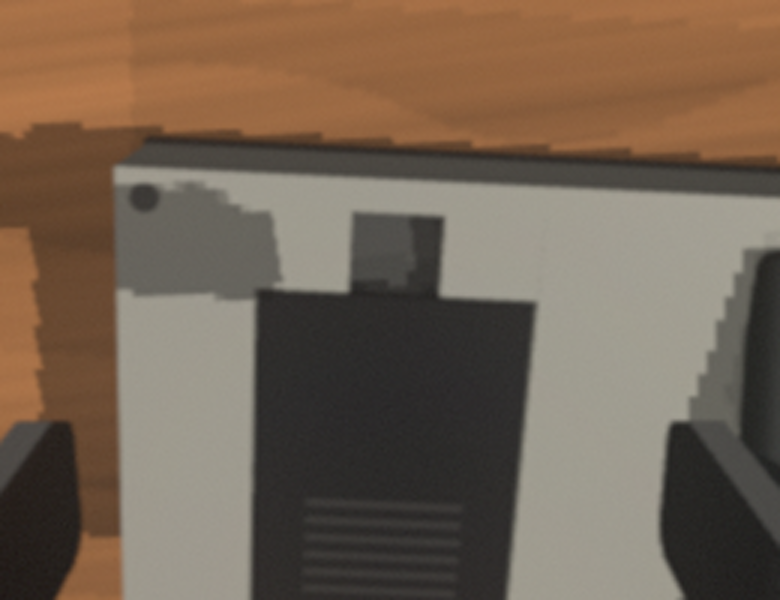

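The crop (3x) shows the cover's front corners at (258,291) and (536,303). The notch mouth has its front corners at (352,211) and (443,217), and its back corners at about (350,294) and (438,299).

```bash
python3 - <<'E'
from h import *
c2=np.load('w2.npy',allow_pickle=True).item();c3=np.load('w3.npy',allow_pickle=True).item()
f=lambda x,y:(200+x/3,110+y/3)
P={}
for n,p in dict(cfL=(258,291),cfR=(536,303),nfL=(352,211),nfR=(443,217),nbL=(350,294.5),nbR=(439,298.5),topFL=(115,166),cbL=(251,598)).items():
    P[n]=atz(c3,f(*p),48); print(n,np.round(P[n],1))
v=P['cfR']-P['cfL']; print('yaw',np.degrees(np.arctan2(-v[0],v[1])),np.linalg.norm(v))
a=P['cfL'];e=v/np.linalg.norm(v); m=(P['cfL']+P['cfR'])/2; nm=(P['nfL']+P['nfR'])/2
print('edge mid',m,'notch mid y off',(nm-m)@e,[(P[k]-m)@e for k in ['nfL','nfR','nbL','nbR']], 'notch len',(nm-m)-((nm-m)@e)*e)
for n,p,q in [('cfL',(258,291),(293.5,184)),('cfR',(536,303),(368,187)),('nfL',(352,211),(319.5,163.5)),('nfR',(443,217),(343.5,164.5))]:
    print(n,np.round(tri([(c3,f(*p)),(c2,q)]),1))
# bar
im=cv2.imread('pics/w1.png');hsv=cv2.cvtColor(im,cv2.COLOR_BGR2HSV)
red=cv2.inRange(hsv,(0,150,70),(8,255,255))|cv2.inRange(hsv,(172,150,70),(180,255,255))
n,l,st,ce=cv2.connectedComponentsWithStats(red)
i=l[150,327]; print(st[i])
E
python3 - <<'E'
import sys; sys.path.insert(0,'.')
from h import *
# w1 calibration reconstructed: camera fixed in tool
c3=np.load('w3.npy',allow_pickle=True).item(); c2=np.load('w2.npy',allow_pickle=True).item()
def T(p,e):
    M=np.eye(4);M[:3,:3]=R.from_euler('xyz',e).as_matrix();M[:3,3]=p;return M
E=np.linalg.inv(T([599.963,-56.383,190.767],[3.1411075,-.00120676,3.0144552]))@c2['cam_to_world']
c1=dict(c2);c1['cam_to_world']=T([466.711,304.544,231.273],[3.14133804,-4.6e-5,3.06687469])@E
np.save('E.npy',E); print(np.round(E,3))
for n,p,z in [('hb',(328.5,109),24),('hf',(327,197),24),('tip',(324.5,268),13.5),('bladestart',(327,199),13.5)]: print(n,np.round(atz(c1,p,z),1))
print('tri tip',tri([(c1,(324.5,268)),(imaging.calibration('scene'),(190+435*.517,90+219*.517))]))
E
```

```text
cfL [601.2 -84.4  48. ]
cfR [612.7 -17.6  48. ]
nfL [584.3 -59.2  48. ]
nfR [588.5 -37.9  48. ]
nbL [604.9 -62.4  48. ]
nbR [608.6 -41.   48. ]
topFL [ 566.6 -112.9   48. ]
cbL [686.  -99.7  48. ]
yaw -9.773993718012674 67.78279808665016
edge mid [606.95321716 -51.01991032  48.        ] notch mid y off -1.0377433197325807 [np.float64(-11.879727882143207), np.float64(9.804241242678044), np.float64(-11.519341875233083), np.float64(10.179030356079712)] notch len [-20.40065619   3.51426991   0.        ]
cfL [582.8 -74.6 109.6]
cfR [596.3 -22.3  93.5]
nfL [569.6 -55.2 114.2]
nfR [574.4 -39.2 105.2]
[ 316  112   24   85 1878]
[[ 3.00000e-03  9.62000e-01  2.75000e-01  6.87200e+01]
 [ 1.00000e+00 -3.00000e-03 -1.00000e-03  4.67000e-01]
 [-0.00000e+00  2.75000e-01 -9.62000e-01 -1.43283e+02]
 [ 0.00000e+00  0.00000e+00  0.00000e+00  1.00000e+00]]
hb [403.3 315.6  24. ]
hf [497.6 307.7  24. ]
tip [590.5 298.4  13.5]
bladestart [503.  307.4  13.5]
tri tip [590.10696989 298.21116102  13.71084204]
```

```bash
python3 - <<'E'
from h import *
print(pose()); c=imaging.calibration('wrist')
grab('wrist','w4.png'); marks('wrist',['cover_edge','cover'],48); print(pose())
np.save('w4.npy',c,allow_pickle=True)
a=cv2.imread('pics/w3.png');b=cv2.imread('pics/w4.png'); g=lambda i:cv2.cvtColor(i[110:230,230:440],cv2.COLOR_BGR2GRAY).astype(np.float32)
print('img shift',cv2.phaseCorrelate(g(a),g(b)))
def ang(c): 
    M=np.array(c['cam_to_world']); return np.round(M,3)
print(ang(c)); print(ang(np.load('w3.npy',allow_pickle=True).item()))
E
```

```text
(array([601.11982905, -56.83171291, 132.91898062]), array([3.14147896e+00, 1.89667129e-03, 3.01543267e+00]))
cover_edge [333.2 205.6] 0.97 [604.7 -50.3  48. ]
cover [329.  253.3] 0.79 [642.  -57.9  48. ]
(array([601.03275151, -57.24202618, 132.7810222 ]), array([3.14153701e+00, 2.20099496e-03, 3.01486887e+00]))
img shift ((0.7084644644678946, -5.632347121059823), 0.5409257011649049)
[[ 1.25000e-01 -9.54000e-01 -2.73000e-01  5.32945e+02]
 [ 9.92000e-01  1.20000e-01  3.40000e-02 -4.87440e+01]
 [ 0.00000e+00 -2.75000e-01  9.61000e-01  2.75357e+02]
 [ 0.00000e+00  0.00000e+00  0.00000e+00  1.00000e+00]]
[[ 1.25000e-01 -9.54000e-01 -2.73000e-01  5.32945e+02]
 [ 9.92000e-01  1.20000e-01  3.40000e-02 -4.87440e+01]
 [ 0.00000e+00 -2.75000e-01  9.61000e-01  2.75357e+02]
 [ 0.00000e+00  0.00000e+00  0.00000e+00  1.00000e+00]]
```

Call:
step_arm --moves '[[[0,0,0],[0.1,0.3,-0.1],1],[[0,0,0],[0.1,0.3,-0.1],1],[[0,0,0],[0.1,0.3,-0.1],1],[[0,0,0],[0.1,0.3,-0.1],1],[[0,0,0],[0.1,0.3,-0.1],1],[[0,0,0],[0.1,0.3,-0.1],1]]'

```text
clock: 4.65
eef_pos: [587.9, 4.0, 151.0]
tcp_rot: [-3.141, -0.0, 3.014]
contact_force: [-0.6, 0.6, -0.0]
opening: 1.001
grasp_force: 0.0
```

```bash
python3 - <<'E'
from h import *
print(pose()); c=imaging.calibration('wrist')
grab('wrist','w5.png'); marks('wrist',['cover_edge','cover'],48); print(pose())
np.save('w5.npy',c,allow_pickle=True)
# detect dark cover quad in w4 and w5
for n in ['w4','w5']:
    im=cv2.imread(f'pics/{n}.png');k=np.load(n+'.npy',allow_pickle=True).item()
    g=cv2.cvtColor(im,cv2.COLOR_BGR2GRAY)
    u=np.round(proj(k,[650,-62,48])).astype(int); print(n,u,g[u[1],u[0]])
    cv2.imwrite('pics/%sc.png'%n,cv2.resize(im[110:310,max(0,u[0]-130):u[0]+130],(780,600),interpolation=cv2.INTER_CUBIC)); print('x0',max(0,u[0]-130))
E
```

```text
(array([587.90940091,   3.97441689, 151.00388144]), array([-3.14137615e+00, -3.66978781e-04,  3.01396912e+00]))
cover_edge [258.  220.9] 0.96 [601.7 -50.4  48. ]
cover_edge [614.9 255.4] 0.36 [668.4 235.2  48. ]
cover [259.7 267. ] 0.98 [641.9 -56.3  48. ]
(array([587.87974202,   4.23444743, 151.00919169]), array([-3.14147331e+00, -4.01509417e-04,  3.01404497e+00]))
w4 [325 264] 42
x0 195
w5 [255 276] 40
x0 125
```

View pics/w5c.png

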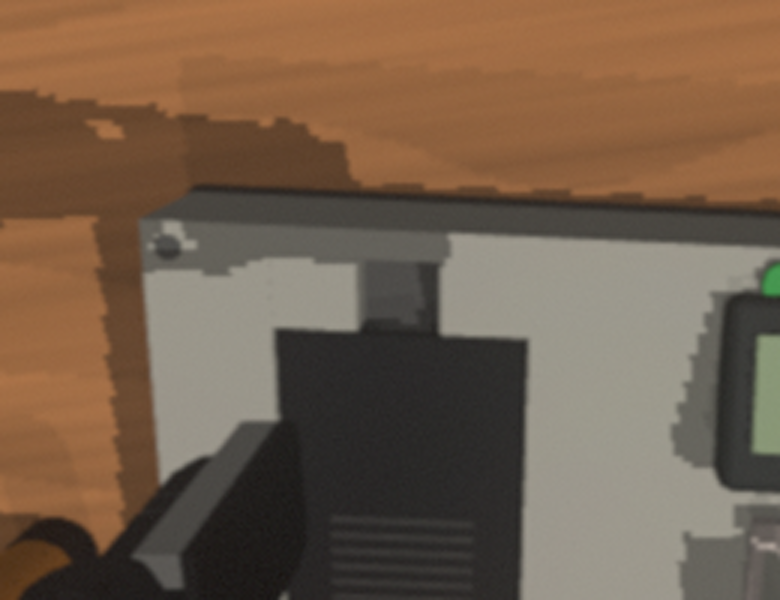

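The w5 crop shows the cover's front corners at (277,328) and (527,341). The notch spans columns 359–439 there.

```bash
python3 - <<'E'
from h import *
c5=np.load('w5.npy',allow_pickle=True).item();c4=np.load('w4.npy',allow_pickle=True).item();S=imaging.calibration('scene');T=imaging.calibration('top')
f4=lambda x,y:(200.7+x/3,104.4+y/3); f5=lambda x,y:(125+x/3,110+y/3)
A=dict(cfL=((258,291),(277,328)),cfR=((536,303),(527,341)),nfL=((352,211),(359,262)),nfR=((443,217),(440,263)),nb=((394.5,297),(400,334)))
Q={}
for n,(p,q) in A.items():
    a=atz(c4,f4(*p),48);b=atz(c5,f5(*q),48);Q[n]=(a+b)/2
    print(n,np.round(a,1),np.round(b,1),'tri',np.round(tri([(c4,f4(*p)),(c5,f5(*q))]),1))
v=Q['cfR']-Q['cfL'];e=v/np.linalg.norm(v);m=(Q['cfR']+Q['cfL'])/2
print('yaw',np.degrees(np.arctan2(-v[0],v[1])),np.linalg.norm(v),m,'notch off',(((Q['nfL']+Q['nfR'])/2-m)@e),(Q['nb']-m)@e)
# housing front edge for yaw: w3/w4 line (115,166)->(780,196) crop
a=atz(c4,f4(115,166),48);b=atz(c4,f4(780,196),48);print(a,b,'yaw',np.degrees(np.arctan2(-(b-a)[0],(b-a)[1])))
a=atz(c5,f5(143,220),48);b=atz(c5,f5(780,244),48);print(a,b,'yaw',np.degrees(np.arctan2(-(b-a)[0],(b-a)[1])))
plan([452,311,200],[np.pi,0,np.pi-.095])
E
```

```text
cfL [597.1 -83.3  48. ] [596.4 -82.3  48. ] tri [598.  -83.9  43.7]
cfR [608.5 -16.8  48. ] [608.4 -17.1  48. ] tri [608.1 -16.9  49. ]
nfL [580.3 -58.2  48. ] [581.2 -57.2  48. ] tri [581.5 -58.2  44.8]
nfR [584.5 -37.   48. ] [584.2 -36.4  48. ] tri [584.9 -36.9  45.6]
nb [602.7 -50.7  48. ] [602.2 -50.2  48. ] tri [603.  -50.7  46.1]
yaw -10.091212616755035 66.88848469050134 [602.57616388 -49.84185291  48.        ] notch off -0.8936028228529009 -0.6301919845000421
[ 562.80516721 -111.62913881   48.        ] [589.34021525  42.25189144  48.        ] yaw -9.783794059612486
[ 563.18689242 -110.15981957   48.        ] [590.23774846  51.76270279  48.        ] yaw -9.484275412374583
turn [-0.    -0.001 -0.041] shift [ 0.869  1.435 -0.245]
```

Call:
step_arm --moves '[[[0,0,0],[0.385,0.72,-0.1],1],[[0,0,0],[0.385,0.72,-0.1],1],[[0,0,0],[0.385,0.72,-0.1],1],[[0,0,0],[0.385,0.72,-0.1],1]]'

```text
clock: 5.2
eef_pos: [528.4, 160.5, 171.8]
tcp_rot: [3.141, -0.0, 3.017]
contact_force: [0.6, -0.7, -0.2]
opening: 1.003
grasp_force: 0.0
```

Call:
step_arm --moves '[[[0,0,-0.045],[0.385,0.72,0.2],1],[[0,0,-0.045],[0.385,0.72,0.2],1],[[0,0,-0.045],[0.385,0.72,0.2],1],[[0,0,-0.045],[0.385,0.72,0.2],1],[[0,0,-0.045],[0.385,0.72,0.2],1],[[0,0,-0.045],[0.385,0.72,0.2],1],[[0,0,-0.045],[0.385,0.72,0.2],1]]'

```text
clock: 5.9
eef_pos: [472.3, 308.9, 131.5]
tcp_rot: [-3.141, 0.0, 3.049]
contact_force: [-0.7, -0.2, -0.1]
opening: 0.997
grasp_force: 0.0
```

```bash
python3 - <<'E'
from h import *
print(pose());c=imaging.calibration('wrist')
im=grab('wrist','w6.png');marks('wrist',['pry_bar','bar_tip'],12)
hsv=cv2.cvtColor(im,cv2.COLOR_RGB2HSV)
red=cv2.inRange(hsv,(0,150,70),(8,255,255))|cv2.inRange(hsv,(172,150,70),(180,255,255))
n,l,st,ce=cv2.connectedComponentsWithStats(red)
u=np.round(proj(c,[450,311,24])).astype(int);i=l[u[1],u[0]];print(u,i,st[i])
m=l==i
for row in range(st[i][1]+4,st[i][1]+st[i][3]-4,20):
    cs=np.where(m[row])[0]; print(row,cs.min(),cs.max(),np.round(atz(c,((cs.min()+cs.max())/2,row),24),1))
rows=np.where(m.any(1))[0];cc=ce[i][0]
print('back',atz(c,(cc,rows.min()),24),'front',atz(c,(cc,rows.max()),24))
E
```

```text
(array([472.29252731, 308.88506567, 131.50600302]), array([-3.14143472e+00,  3.69287923e-04,  3.04910816e+00]))
pry_bar [322.6 190.9] 0.91 [472.6 308.1  12. ]
pry_bar [ 98.9 129.9] 0.67 [407.1 137.4  12. ]
pry_bar [520.1 215.2] 0.6 [509.2 472.6  12. ]
bar_tip [322.6 314.6] 0.85 [590.8 297.1  12. ]
bar_tip [445.1  11.5] 0.77 [348.3 407.8  12. ]
bar_tip [193.9  24. ] 0.68 [339.7 226.8  12. ]
[324 166] 1 [ 306  108   32  116 3511]
112 306 337 [409.2 313.1  24. ]
132 308 336 [423.8 312.1  24. ]
152 307 336 [438.7 310.4  24. ]
172 307 336 [454.2 308.9  24. ]
192 307 336 [470.2 307.4  24. ]
212 307 336 [486.8 305.9  24. ]
back [406.39173451 313.38412371  24.        ] front [496.16366562 305.03581796  24.        ]
```

Call:
step_arm --moves '[[[0,0,0],[0,-0.004,0.4],0.1],[[0,0,0],[0,-0.004,0.4],0.1],[[0,0,0],[0,-0.004,0.55],0.1],[[0,0,0],[0,-0.004,0.635],0.1],[[0,0,0],[0,-0.004,0.635],0.1],[[0,0,0],[0,-0.004,0.635],0.1]]'

```text
clock: 6.65
eef_pos: [471.9, 308.8, 4.6]
tcp_rot: [-3.141, -0.0, 3.049]
contact_force: [0.8, 0.7, -0.7]
opening: 0.55
grasp_force: 0.0
```

Call:
step_arm --squeeze 110 --moves '[[[0,0,0],[0,0,0],-1],[[0,0,0],[0,0,0],-1],[[0,0,0],[0,0,0],-1],[[0,0,0],[0,0,0],-1],[[0,0,0],[0,0,0],-1],[[0,0,0],[0,0,0],-1],[[0,0,0],[0,0,0],-1],[[0,0,0],[0,0,0],-1]]'

```text
clock: 7.45
eef_pos: [472.5, 309.7, 6.1]
tcp_rot: [3.14, 0.002, 3.05]
contact_force: [-1.2, -1.0, 6.8]
opening: 0.251
grasp_force: 108.4
```

Call:
step_arm --moves '[[[0,0,0],[0,0,-0.3],-1],[[0,0,0],[0,0,-0.6],-1],[[0,0,0],[0,0,-0.75],-1],[[0,0,0],[0,0,-0.75],-1],[[0,0,0],[0,0,-0.75],-1]]'

```text
clock: 7.95
eef_pos: [472.3, 309.7, 156.4]
tcp_rot: [3.139, 0.003, 3.05]
contact_force: [-0.2, -0.3, -2.0]
opening: 0.247
grasp_force: 108.4
```

```bash
python3 - <<'E'
from h import *
print(pose(),telemetry.sense()['grasp_force']);c=imaging.calibration('wrist')
im=grab('wrist','w7.png');marks('wrist',['bar_tip','pry_bar']);grab('scene','s7.png')
for m in imaging.mark_of('scene','bar_tip')[:4]: print(m)
p=pose();print(p)
cv2.imwrite('pics/w7c.png',cv2.cvtColor(im,cv2.COLOR_RGB2BGR)[80:400,160:480])
Rt=R.from_euler('xyz',p[1]);x=Rt.apply([1,0,0]);print(x,Rt.apply([0,1,0]))
E
```

```text
(array([472.25213948, 309.70418589, 156.35003201]), array([3.13900729, 0.00321797, 3.05017109])) 108.43424320220947
bar_tip [202.2  28.4] 0.88 
bar_tip [430.6  18.6] 0.62 
pry_bar [325.4 266.5] 0.87 
pry_bar [503.  207.2] 0.84 
pry_bar [117.9 127.4] 0.75 
{'xy': [331.0, 168.8], 'conf': 0.78}
{'xy': [463.9, 150.5], 'conf': 0.64}
{'xy': [377.3, 144.4], 'conf': 0.64}
{'xy': [422.5, 157.0], 'conf': 0.57}
(array([470.58668474, 308.60521313, 152.75004699]), array([-3.13984091e+00, -2.25593290e-03,  3.05014130e+00]))
[-0.9958187   0.0913237   0.00225593] [ 0.09131986  0.99582007 -0.00175174]
```

View pics/w7c.png

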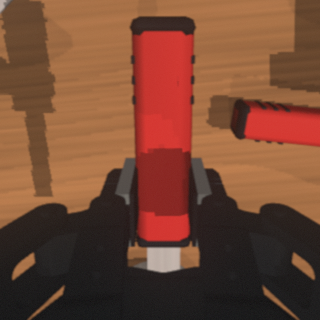

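The gripped handle is seen squarely between the fingers at columns ~297–350 of the full frame, aligned with the tool, and the gripper body hides the tip. I'll work out the pre-pry pose from this.

```bash
cat >> h.py <<'E'
TIP=np.array([-118,.7,-6.5]); YAW=-.171; U=np.array([np.cos(YAW),np.sin(YAW),0]); V=np.array([-np.sin(YAW),np.cos(YAW),0])
NE=np.array([602.4,-50.5,48.])   # notch middle at cover edge
def barpose(tilt,ahead,z,side=0):
    "TCP pos, rpy for bar tilt (deg, tip down), tip axis point 'ahead' of the cover edge at height z"
    t=np.radians(tilt); b=np.cos(t)*U-np.sin(t)*np.array([0,0,1]); zz=-np.sin(t)*U-np.cos(t)*np.array([0,0,1])
    M=np.c_[-b,np.cross(zz,-b),zz]; tip=NE+U*ahead+V*side; tip[2]=z
    return tip-M@TIP, R.from_matrix(M).as_euler('xyz')
def tipnow():
    p,e=pose(); M=R.from_euler('xyz',e).as_matrix(); t=p+M@TIP; d=t-NE
    print('clock',telemetry.sense()['clock'],'tip ahead %.2f side %.2f z %.2f tilt %.2f yaw %.3f'%(d@U,d@V,t[2],np.degrees(np.arcsin(M[2,0])),np.arctan2(-M[1,0],-M[0,0])),'F',np.round(telemetry.sense()['contact_force'],1),'T',np.round(telemetry.sense()['wrist_torque'],2))
E
python3 - <<'E'
from h import *
print(pose()); tipnow()
for a in [(22,-8,140),(22,-8,58)]:
    p,e=barpose(*a); print(p,e); plan(p,e)
p,e=barpose(22,-8,140); p2=p.copy(); 
print('halfway level'); plan([455,130,190],[np.pi,0,np.pi+YAW])
E
```

```text
(array([470.58668474, 308.60521313, 152.75004699]), array([-3.13984091e+00, -2.25593290e-03,  3.05014130e+00]))
clock 8.2 tip ahead -73.41 side 341.52 z 158.98 tilt 0.13 yaw -0.091 F [-0.5 -0.4 -1.3] T [0.02 0.   0.  ]
[484.18613868 -30.79642668 178.17688297] [-3.14159265 -0.38397244  2.97059265]
turn [-0.022  0.486  0.1  ] shift [-0.222 -1.684 -0.125]
[484.18613868 -30.79642668  96.17688297] [-3.14159265 -0.38397244  2.97059265]
turn [-0.022  0.486  0.1  ] shift [-0.223 -1.683  0.285]
halfway level
turn [-0.002 -0.003  0.101] shift [-0.004 -0.897 -0.185]
```

Call:
step_arm --moves '[[[0,0,0],[-0.02,-0.2,-0.15],-1],[[0,0,0],[-0.04,-0.4,-0.15],-1],[[0,0,0],[-0.06,-0.6,-0.15],-1],[[0,0,0],[-0.08,-0.8,-0.15],-1],[[0,0,0],[-0.1,-0.9,-0.15],-1],[[0,0,0],[-0.1,-0.9,-0.15],-1]]'

```text
clock: 8.8
eef_pos: [474.4, 125.8, 183.3]
tcp_rot: [-3.14, -0.002, 3.047]
contact_force: [-0.1, 0.8, -0.8]
opening: 0.248
grasp_force: 108.7
```

```bash
python3 - <<'E'
from h import *
tipnow();plan(*barpose(22,-8,110))
E
```

```text
clock 8.8 tip ahead -38.50 side 161.68 z 189.60 tilt 0.11 yaw -0.094 F [-0.1  0.8 -0.8] T [ 0.06 -0.04 -0.01]
turn [-0.02   0.486  0.096] shift [-0.123 -0.774  0.176]
```

Call:
step_arm --moves '[[[-0.02,0.1,0.096],[-0.06,-0.2,0],-1],[[-0.02,0.28,0.096],[-0.1,-0.4,0],-1],[[-0.02,0.486,0.096],[-0.12,-0.6,0],-1],[[-0.02,0.486,0.096],[-0.123,-0.774,0.0],-1],[[-0.02,0.486,0.096],[-0.123,-0.774,0.1],-1],[[-0.02,0.486,0.096],[-0.123,-0.774,0.176],-1],[[-0.02,0.486,0.096],[-0.123,-0.774,0.176],-1],[[-0.02,0.486,0.096],[-0.123,-0.774,0.176],-1]]'

```text
clock: 9.6
eef_pos: [485.0, -27.3, 148.8]
tcp_rot: [3.14, -0.383, 2.975]
contact_force: [0.6, 0.2, -1.8]
opening: 0.255
grasp_force: 108.8
```

```bash
python3 - <<'E'
from h import *
tipnow();plan(*barpose(22,-8,65))
c=imaging.calibration('wrist');grab('wrist','w8.png');S=imaging.calibration('scene');T=imaging.calibration('top')
s=grab('scene','s8.png');t=grab('top','t8.png')
ms=imaging.mark_of('scene','bar_tip');mt=imaging.mark_of('top','bar_tip')
p,e=pose();tip=p+R.from_euler('xyz',e).as_matrix()@TIP
print('tip',tip,proj(S,tip),proj(T,tip));print([(np.round(m['xy']),round(m['conf'],2)) for m in ms]);print([(np.round(m['xy']),round(m['conf'],2)) for m in mt])
a=cv2.resize(s[210:290,270:370][:,:,::-1],(800,600) and (750,600),interpolation=cv2.INTER_CUBIC);cv2.imwrite('pics/s8c.png',a)
E
```

```text
clock 9.6 tip ahead -7.76 side 4.14 z 110.75 tilt 21.96 yaw -0.166 F [ 0.6  0.2 -1.8] T [-0.03 -0.26  0.04]
turn [-0.001  0.001  0.006] shift [-0.084 -0.018  0.212]
tip [596.27143641 -45.76447881 112.04653361] [328.10943721 240.49528461] [357.989813   157.99264065]
[(array([331., 238.]), 0.83), (array([465., 149.]), 0.83), (array([331., 170.]), 0.81), (array([377., 148.]), 0.75)]
[(array([149., 183.]), 0.6)]
```

View pics/s8c.png

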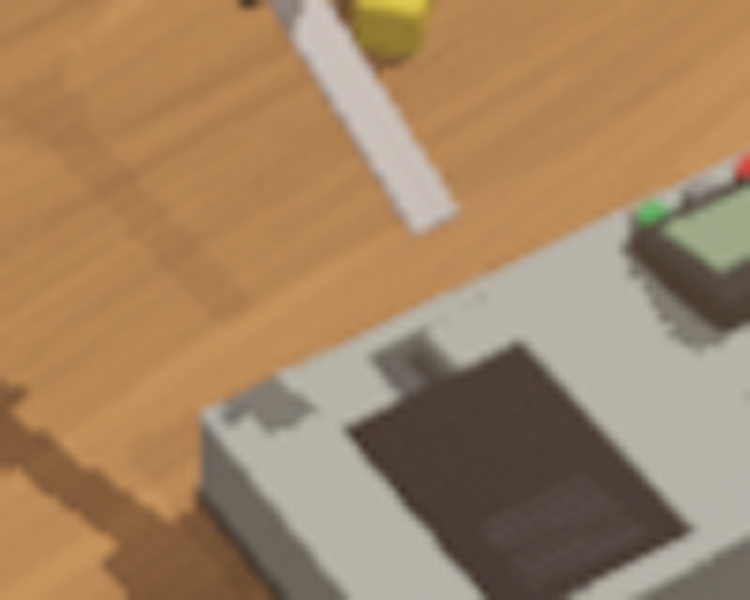

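The scene view shows the blade tip at about (328,239.5), which matches my prediction to within 1 px. The notch lies ahead at about (325,258). I continue down.

Call:
step_arm --moves '[[[0,0,0],[-0.042,-0.018,0.1],-1],[[0,0,0],[-0.084,-0.018,0.212],-1],[[0,0,0],[-0.084,-0.018,0.212],-1],[[0,0,0],[-0.084,-0.018,0.212],-1],[[0,0,0],[-0.084,-0.018,0.212],-1]]'

```text
clock: 10.35
eef_pos: [485.3, -31.7, 104.6]
tcp_rot: [3.14, -0.38, 2.974]
contact_force: [-1.5, -0.3, -1.1]
opening: 0.254
grasp_force: 108.8
```

```bash
python3 - <<'E'
from h import *
tipnow();plan(*barpose(22,-8,52));
p,e=pose();tip=p+R.from_euler('xyz',e).as_matrix()@TIP
S=imaging.calibration('scene');s=grab('scene','s9.png');w=grab('wrist','w9.png')
print(tip,proj(S,tip),[(np.round(m['xy'],1),round(m['conf'],2)) for m in imaging.mark_of('scene','bar_tip')[:2]],'NE',proj(S,NE))
p,e=pose();tipnow()
a=cv2.resize(s[220:280,290:370][:,:,::-1],(800,600),interpolation=cv2.INTER_CUBIC);cv2.imwrite('pics/s9c.png',a)
E
```

```text
clock 10.35 tip ahead -6.64 side -0.34 z 66.85 tilt 21.79 yaw -0.167 F [-1.5 -0.3 -1.1] T [-0.03 -0.23  0.  ]
turn [-0.     0.005  0.004] shift [-0.021  0.004  0.069]
[595.79860753 -49.70865298  66.84841857] [326.05774399 254.86646683] [(array([373.2, 145.1]), 0.66), (array([325.8, 250.4]), 0.61)] NE [327.53417435 262.11210253]
clock 10.5 tip ahead -6.75 side -0.43 z 66.64 tilt 21.79 yaw -0.167 F [ 0.3 -0.2 -2.7] T [-0.04 -0.28  0.03]
```

View pics/s9c.png

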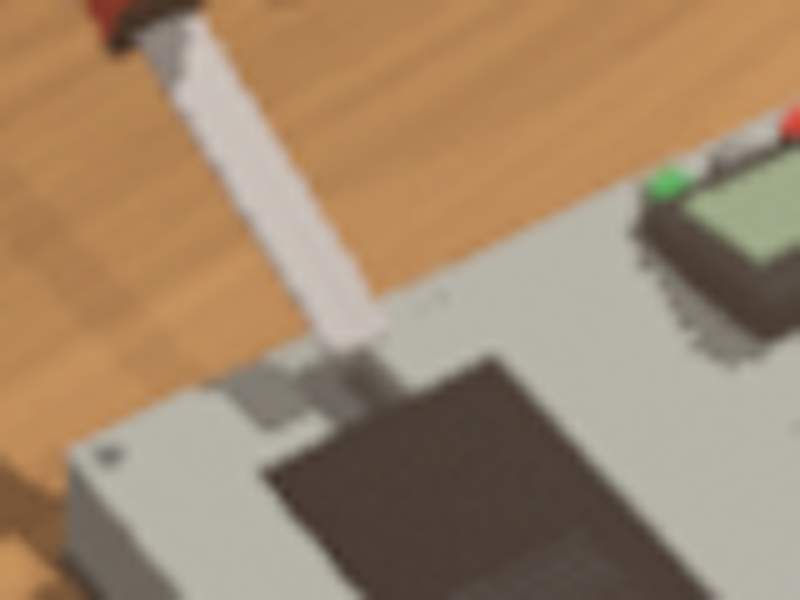

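The blade tip is at (325,254) and squarely above the notch. Blade and notch both lie within 1 px of their predicted places. Now I lower it gently to feel for the rim.

Call:
step_arm --moves '[[[0,0.005,0],[-0.014,0.002,0.04],-1],[[0,0.005,0],[-0.028,0.002,0.08],-1],[[0,0.005,0],[-0.029,0.002,0.087],-1],[[0,0.005,0],[-0.029,0.002,0.087],-1]]'

```text
clock: 10.9
eef_pos: [482.9, -31.1, 84.5]
tcp_rot: [3.141, -0.387, 2.974]
contact_force: [-0.0, -0.1, -1.8]
opening: 0.254
grasp_force: 108.8
```

```bash
python3 -c "
from h import *
tipnow();plan(*barpose(22,-8,45))"
```

```text
clock 10.9 tip ahead -9.30 side -0.14 z 45.99 tilt 22.19 yaw -0.168 F [-0.  -0.1 -1.8] T [-0.04 -0.25 -0.  ]
turn [-0.    -0.004  0.004] shift [-0.008  0.003  0.004]
```

Call:
step_arm --moves '[[[0,0,0],[-0.0015,0,0.004],-1],[[0,0,0],[-0.0015,0,0.004],-1],[[0,0,0],[-0.003,0,0.008],-1],[[0,0,0],[-0.003,0,0.008],-1]]'

```text
clock: 11.3
eef_pos: [483.5, -31.2, 83.5]
tcp_rot: [3.14, -0.386, 2.974]
contact_force: [0.1, 1.0, -1.4]
opening: 0.247
grasp_force: 108.8
```

```bash
python3 -c "
from h import *
tipnow()"
```

```text
clock 11.3 tip ahead -8.69 side -0.10 z 45.11 tilt 22.10 yaw -0.168 F [ 0.1  1.  -1.4] T [-0.02 -0.24  0.02]
```

Call:
step_arm --moves '[[[0,0,0],[-0.0015,0,0.004],-1],[[0,0,0],[-0.0015,0,0.004],-1],[[0,0,0],[-0.003,0,0.008],-1],[[0,0,0],[-0.003,0,0.008],-1]]'

```text
clock: 11.7
eef_pos: [483.7, -31.2, 81.9]
tcp_rot: [3.14, -0.385, 2.974]
contact_force: [0.6, 0.4, 3.0]
opening: 0.249
grasp_force: 109.1
```

```bash
python3 -c "
from h import *
tipnow()"
```

```text
clock 11.7 tip ahead -8.49 side -0.06 z 43.61 tilt 22.08 yaw -0.168 F [0.6 0.4 3. ] T [-0.11 -0.31  0.  ]
```

Call:
step_arm --moves '[[[0,0,0],[0,0,-0.0035],-1],[[0,0,0],[-0.01,0,-0.0035],-1],[[0,0,0],[-0.02,0,-0.0035],-1],[[0,0,0],[-0.03,0,-0.0035],-1],[[0,0,0],[-0.04,0,-0.0035],-1],[[0,0,0],[-0.04,0,-0.0035],-1]]'

```text
clock: 12.3
eef_pos: [491.5, -32.5, 79.2]
tcp_rot: [3.14, -0.385, 2.974]
contact_force: [2.2, -0.3, -0.1]
opening: 0.251
grasp_force: 109.1
```

```bash
python3 -c "
from h import *
tipnow()"
```

```text
clock 12.3 tip ahead -0.58 side -0.05 z 40.91 tilt 22.07 yaw -0.168 F [ 2.2 -0.3 -0.1] T [-0.06 -0.58 -0.02]
```

Call:
step_arm --moves '[[[0,0,0],[-0.005,0,0],-1],[[0,0,0],[-0.01,0,0],-1],[[0,0,0],[-0.015,0,0],-1],[[0,0,0],[-0.015,0,0],-1]]'

```text
clock: 12.7
eef_pos: [493.9, -32.9, 78.2]
tcp_rot: [3.14, -0.386, 2.974]
contact_force: [0.3, 0.2, 2.1]
opening: 0.247
grasp_force: 109.1
```

```bash
python3 -c "
from h import *
tipnow()"
```

```text
clock 12.7 tip ahead 1.83 side -0.05 z 39.87 tilt 22.10 yaw -0.168 F [0.3 0.2 2.1] T [-0.07 -0.39  0.  ]
```

```bash
python3 -c "
from h import *
plan(*barpose(20,6,39.1,-.05))"
```

```text
turn [-0.    -0.047  0.004] shift [-0.022  0.002  0.017]
```

Call:
step_arm --moves '[[[0,-0.02,0],[-0.007,0,0.006],-1],[[0,-0.03,0],[-0.012,0,0.01],-1],[[0,-0.045,0],[-0.018,0,0.015],-1],[[0,-0.047,0.002],[-0.022,0,0.017],-1],[[0,-0.047,0.002],[-0.022,0,0.017],-1]]'

```text
clock: 13.2
eef_pos: [496.4, -33.3, 73.5]
tcp_rot: [3.141, -0.349, 2.972]
contact_force: [-1.2, -0.1, 2.9]
opening: 0.249
grasp_force: 109.1
```

```bash
python3 - <<'E'
from h import *
tipnow()
def lever(t,a,bias=1.2): 
    z=48-bias-(20+a)*np.tan(np.radians(t))+1.5/np.cos(np.radians(t)); return barpose(t,a,z,-.05)
for t in (14,8,2,-2,-5): print(t); plan(*lever(t,6))
E
```

```text
clock 13.2 tip ahead 5.68 side -0.21 z 39.29 tilt 20.00 yaw -0.169 F [-1.2 -0.1  2.9] T [-0.02 -0.19 -0.  ]
14
turn [ 0.    -0.133  0.002] shift [-0.004  0.002  0.049]
8
turn [ 0.    -0.267  0.002] shift [-0.012  0.002  0.096]
2
turn [ 0.    -0.4    0.002] shift [-0.027  0.002  0.142]
-2
turn [ 0.    -0.489  0.002] shift [-0.04   0.002  0.172]
-5
turn [ 0.    -0.556  0.002] shift [-0.051  0.002  0.193]
```

Call:
step_arm --moves '[[[0,-0.07,0],[-0.002,0.001,0.025],-1],[[0,-0.133,0],[-0.004,0.002,0.049],-1],[[0,-0.2,0],[-0.008,0.002,0.073],-1],[[0,-0.267,0],[-0.012,0.002,0.096],-1],[[0,-0.267,0],[-0.012,0.002,0.096],-1]]'

```text
clock: 13.7
eef_pos: [492.8, -32.3, 54.9]
tcp_rot: [3.141, -0.136, 2.972]
contact_force: [2.6, -0.7, 3.6]
opening: 0.251
grasp_force: 109.4
```

```bash
cat >> h.py <<'E'
def lever(t,a,bias=1.2): 
    z=48-bias-(20+a)*np.tan(np.radians(t))+1.5/np.cos(np.radians(t)); return barpose(t,a,z,-.05)
E
python3 - <<'E'
from h import *
tipnow()
for t in (5,2,-1,-4,-6): print(t); plan(*lever(t,6))
E
```

```text
clock 13.7 tip ahead 6.66 side 0.19 z 45.37 tilt 7.79 yaw -0.169 F [ 2.6 -0.7  3.6] T [-0.19 -0.62 -0.07]
5
turn [ 0.001 -0.062  0.002] shift [ 0.001 -0.     0.026]
2
turn [ 0.001 -0.129  0.002] shift [-0.002 -0.     0.05 ]
-1
turn [ 0.001 -0.195  0.002] shift [-0.006 -0.     0.073]
-4
turn [ 0.001 -0.262  0.002] shift [-0.013 -0.     0.097]
-6
turn [ 0.001 -0.306  0.002] shift [-0.018 -0.     0.112]
```

Call:
step_arm --moves '[[[0,-0.062,0],[0,0,0.026],-1],[[0,-0.129,0],[-0.002,0,0.05],-1],[[0,-0.195,0],[-0.006,0,0.073],-1],[[0,-0.195,0],[-0.006,0,0.073],-1]]'

```text
clock: 14.1
eef_pos: [492.2, -32.1, 40.5]
tcp_rot: [3.141, 0.016, 2.972]
contact_force: [-1.0, -0.5, 9.5]
opening: 0.251
grasp_force: 110.0
```

```bash
python3 - <<'E'
from h import *
tipnow()
for t in (-2,-4,-6,-8): print(t); plan(*lever(t,6))
s=grab('scene','s10.png')
cv2.imwrite('pics/s10c.png',cv2.resize(s[220:310,270:390][:,:,::-1],(800,600),interpolation=cv2.INTER_CUBIC))
E
```

```text
clock 14.1 tip ahead 6.17 side 0.23 z 48.90 tilt -0.94 yaw -0.169 F [-1.  -0.5  9.5] T [-0.24 -0.65 -0.11]
-2
turn [ 0.001 -0.023  0.002] shift [ 0.    -0.     0.009]
-4
turn [ 0.001 -0.068  0.002] shift [-0.002 -0.     0.025]
-6
turn [ 0.001 -0.112  0.002] shift [-0.004 -0.     0.041]
-8
turn [ 0.001 -0.157  0.002] shift [-0.008 -0.001  0.057]
```

Call:
step_arm --moves '[[[0,-0.023,0],[0,0,0.009],-1],[[0,-0.045,0],[-0.001,0,0.017],-1],[[0,-0.068,0],[-0.002,0,0.025],-1],[[0,-0.068,0],[-0.002,0,0.025],-1]]'

```text
clock: 14.55
eef_pos: [492.8, -32.2, 35.6]
tcp_rot: [3.141, 0.068, 2.972]
contact_force: [-3.2, -0.4, 11.1]
opening: 0.253
grasp_force: 110.4
```

```bash
python3 - <<'E'
from h import *
tipnow()
for t in (-6,-8): print(t); plan(*lever(t,6))
s=grab('scene','s11.png')
cv2.imwrite('pics/s11c.png',cv2.resize(s[220:310,270:390][:,:,::-1],(800,600),interpolation=cv2.INTER_CUBIC))
E
```

```text
clock 14.55 tip ahead 6.18 side 0.26 z 50.13 tilt -3.91 yaw -0.169 F [-3.2 -0.4 11.1] T [-0.21 -0.7  -0.01]
-6
turn [ 0.001 -0.046  0.002] shift [-0.001 -0.001  0.017]
-8
turn [ 0.001 -0.091  0.002] shift [-0.004 -0.001  0.033]
```

View pics/s11c.png

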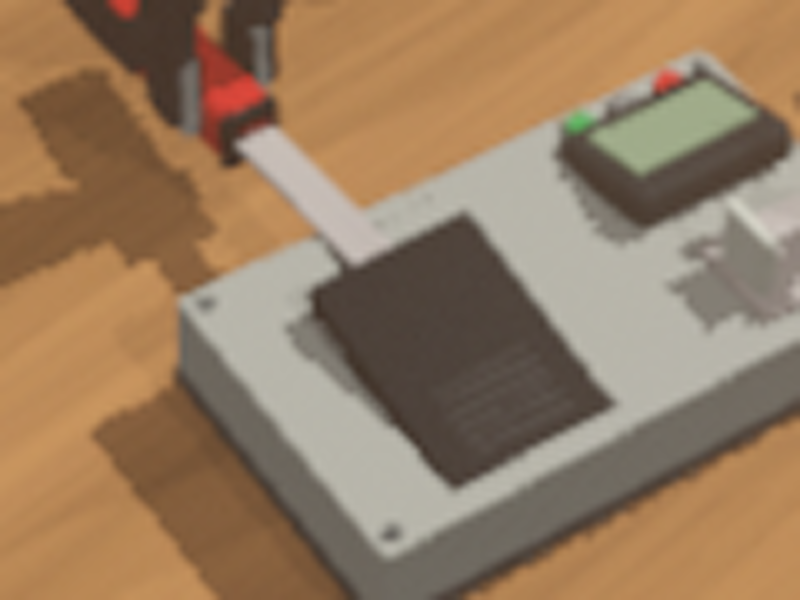

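The cover's front edge is clearly lifted, with its side and shadow visible and its front corner at crop (318,295). A little more lift for margin, then I check.

Call:
step_arm --moves '[[[0,-0.025,0],[0,0,0.009],-1],[[0,-0.046,0],[-0.001,0,0.017],-1],[[0,-0.068,0],[-0.002,0,0.025],-1],[[0,-0.068,0],[-0.002,0,0.025],-1]]'

```text
clock: 15.0
eef_pos: [493.4, -32.3, 30.4]
tcp_rot: [3.141, 0.121, 2.972]
contact_force: [-0.8, -0.5, 5.3]
opening: 0.248
grasp_force: 109.6
```

```bash
python3 - <<'E'
from h import *
tipnow()
plan(*lever(0,5))
plan(*lever(0,-30))
E
```

```text
clock 15.0 tip ahead 5.86 side 0.23 z 51.15 tilt -6.95 yaw -0.169 F [-0.8 -0.5  5.3] T [-0.13 -0.59 -0.  ]
turn [0.001 0.155 0.002] shift [ 0.006 -0.    -0.058]
turn [0.001 0.155 0.002] shift [ 0.179 -0.    -0.079]
```

Force fell from 11 N to 5 N, so the cover has sprung. Next I level the blade and withdraw it.

Call:
step_arm --moves '[[[0,0.08,0],[0.003,0,-0.03],-1],[[0,0.155,0],[0.006,0,-0.06],-1],[[0,0.155,0],[0.006,0,-0.06],-1],[[0,0.155,0],[0.05,0,-0.065],-1],[[0,0.155,0],[0.12,0,-0.075],-1],[[0,0.155,0],[0.2,0,-0.085],-1],[[0,0.155,0],[0.3,0,-0.1],-1],[[0,0.155,0],[0.3,0,-0.1],-1]]'

```text
clock: 15.8
eef_pos: [425.8, -21.2, 41.7]
tcp_rot: [-3.141, -0.007, 2.972]
contact_force: [-0.6, 0.0, -1.8]
opening: 0.251
grasp_force: 108.8
```

```bash
python3 - <<'E'
from h import *
tipnow();print(pose())
s=grab('scene','s12.png')
cv2.imwrite('pics/s12c.png',cv2.resize(s[220:310,270:390][:,:,::-1],(800,600),interpolation=cv2.INTER_CUBIC))
E
```

```text
clock 15.8 tip ahead -60.98 side -0.28 z 47.45 tilt 0.38 yaw -0.169 F [-0.6  0.  -1.8] T [-0.02 -0.03 -0.04]
(array([425.78612504, -21.21275608,  41.72988403]), array([-3.14144227, -0.00660915,  2.97243715]))
```

View pics/s12c.png

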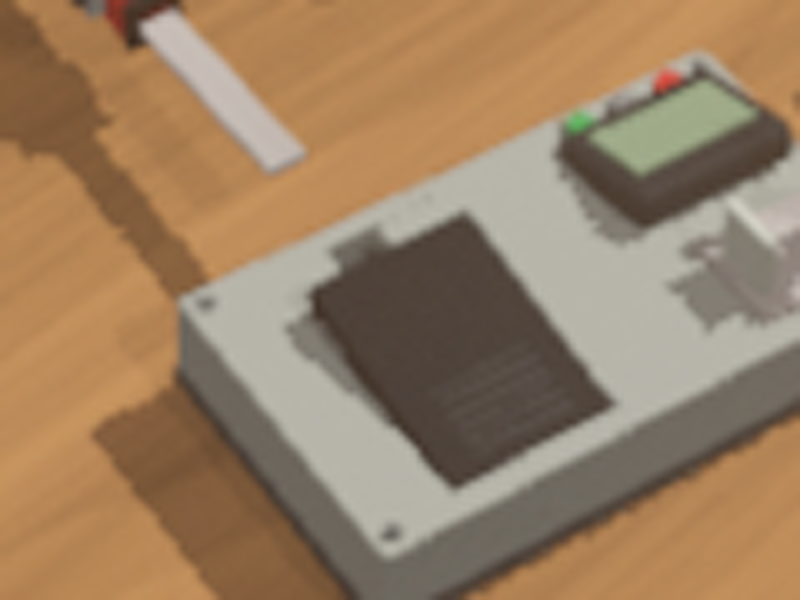

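The blade is clear of the scale, with its tip at about (313,244). The cover still stands sprung up. I've now opened 11 pictures against the limit of 10, so from here I'll work from numbers only. Next I lay the bar down.

Call:
step_arm --moves '[[[0,-0.01,0],[0.17,0.12,0],-1],[[0,-0.01,0],[0.17,0.12,0.05],-1],[[0,-0.01,0],[0.17,0.12,0.13],-1],[[0,-0.01,0],[0.17,0.12,0.165],-1],[[0,-0.01,0],[0.17,0.12,0.165],-1]]'

```text
clock: 16.35
eef_pos: [401.5, 7.5, 8.9]
tcp_rot: [3.141, 0.005, 2.972]
contact_force: [-1.0, 0.7, -1.3]
opening: 0.249
grasp_force: 108.9
```

Call:
step_arm --moves '[[[0,0,0],[0,0,0.006],-1],[[0,0,0],[0,0,0.006],-1]]'

```text
clock: 16.55
eef_pos: [402.5, 7.5, 8.7]
tcp_rot: [3.141, 0.007, 2.972]
contact_force: [-0.2, 0.6, -1.8]
opening: 0.253
grasp_force: 108.9
```

```bash
python3 - <<'E'
from h import *
tipnow();print(pose())
E
```

```text
clock 16.55 tip ahead -88.94 side 23.94 z 16.06 tilt -0.42 yaw -0.170 F [-0.2  0.6 -1.8] T [0.   0.02 0.  ]
(array([402.45434395,   7.46196362,   8.69626334]), array([3.1409773 , 0.00731817, 2.9718491 ]))
```

Lower the last 3 mm until contact, then release gently.

Call:
step_arm --moves '[[[0,0,0],[0,0,0.005],-1],[[0,0,0],[0,0,0.01],-1],[[0,0,0],[0,0,0.014],-1],[[0,0,0],[0,0,0.014],-1]]'

```text
clock: 16.95
eef_pos: [403.0, 7.5, 6.4]
tcp_rot: [3.141, 0.008, 2.972]
contact_force: [1.0, -1.9, 12.7]
opening: 0.256
grasp_force: 110.7
```

Call:
step_arm --squeeze 40 --moves '[[[0,0,0],[0,0,0],-0.3],[[0,0,0],[0,0,0],0],[[0,0,0],[0,0,0],0.1],[[0,0,0],[0,0,0],0.1],[[0,0,0],[0,0,0],0.1]]'

```text
clock: 17.45
eef_pos: [402.1, 7.6, 5.6]
tcp_rot: [3.141, 0.007, 2.972]
contact_force: [0.6, 0.4, 0.8]
opening: 0.548
grasp_force: 0.0
```

Call:
step_arm --moves '[[[0,0,0],[0,0,-0.2],0.1],[[0,0,0],[0,0,-0.5],0.5],[[0,0,0],[0,0,-0.75],1],[[0,0,0],[0,0,-0.9],1],[[0,0,0],[0,0,-0.9],1],[[0,0,0],[0,0,-0.9],1]]'

```text
clock: 18.05
eef_pos: [401.3, 7.7, 186.4]
tcp_rot: [3.141, 0.009, 2.972]
contact_force: [-1.3, -0.4, -0.4]
opening: 1.001
grasp_force: 0.0
```

```bash
python3 - <<'E'
from h import *
print(pose())
marks('wrist',['pry_bar','bar_tip'],12)
p,e=pose()
plan([595,-52,190],[np.pi,0,np.pi+YAW])
E
```

```text
(array([401.30774009,   7.72574363, 186.41177609]), array([3.14060814, 0.00922041, 2.97214466]))
pry_bar [516.8 109.5] 0.72 [370.1 196.7  12. ]
pry_bar [324.1 266.2] 0.71 [500.2  -8.1  12. ]
bar_tip [604.4  16.6] 0.63 [303.9 271.9  12. ]
turn [0.    0.006 0.002] shift [-1.012 -0.13  -0.022]
```

Call:
step_arm --moves '[[[0,0,0],[-0.25,-0.03,0],1],[[0,0,0],[-0.5,-0.07,0],1],[[0,0,0],[-0.75,-0.1,0],1],[[0,0,0],[-0.98,-0.13,0],1],[[0,0,0],[-0.98,-0.13,0],1],[[0,0,0],[-0.98,-0.13,0],1],[[0,0,0],[-0.98,-0.13,0],1]]'

```text
clock: 18.85
eef_pos: [587.8, -50.7, 185.2]
tcp_rot: [3.141, 0.003, 2.972]
contact_force: [0.1, -1.0, -0.4]
opening: 1.001
grasp_force: 0.0
```

```bash
cat >> h.py <<'E'
def quad(im,c,z=52):
    g=cv2.cvtColor(im,cv2.COLOR_RGB2GRAY); hsv=cv2.cvtColor(im,cv2.COLOR_RGB2HSV)
    u=np.round(proj(c,[640,-57,z])).astype(int)
    m=(g<58).astype(np.uint8); n,l,st,ce=cv2.connectedComponentsWithStats(m,connectivity=4); i=l[u[1],u[0]]
    mm=cv2.morphologyEx((l==i).astype(np.uint8),cv2.MORPH_OPEN,np.ones((9,9)))
    cs,_=cv2.findContours(mm,cv2.RETR_EXTERNAL,cv2.CHAIN_APPROX_NONE); k=max(cs,key=cv2.contourArea)
    h=cv2.convexHull(k)
    for eps in range(1,30):
        q=cv2.approxPolyDP(h,eps,True)[:,0]
        if len(q)<=4: break
    return u,g[u[1],u[0]],st[i],q
E
python3 - <<'E'
from h import *
print(pose());c=imaging.calibration('wrist');im=grab('wrist','w13.png')
u,v,st,q=quad(im,c);print(u,v,st,q.tolist())
for p in q: print(p,np.round(atz(c,p,48),1),np.round(atz(c,p,58),1))
marks('wrist',['cover_edge','cover'],58)
np.save('w13.npy',c,allow_pickle=True);print(pose())
S=imaging.calibration('scene');s=grab('scene','s13.png');print('scene',[(np.round(m['xy'],1),round(m['conf'],2)) for m in imaging.mark_of('scene','cover_edge')[:2]])
print('bar', end=''); grab('top','t13.png'); marks('top',['pry_bar','bar_tip'],12)
E
```

```text
(array([587.80371853, -50.67453871, 185.17038262]), array([3.14133805e+00, 2.90254360e-03, 2.97216983e+00]))
[326 242] 43 [ 289  180   76  109 6428] [[361, 202], [359, 287], [293, 287], [290, 202]]
[361 202] [608.8 -20.1  48. ] [605.6 -20.8  58. ]
[359 287] [693.4 -33.7  48. ] [687.2 -33.9  58. ]
[293 287] [682.7 -96.5  48. ] [676.9 -94.4  58. ]
[290 202] [598.2 -82.6  48. ] [595.4 -81.1  58. ]
cover_edge [322.9 208.3] 0.69 [606.2 -54.1  58. ]
cover_edge [167.3 285.4] 0.34 [ 656.3 -209.6   58. ]
cover [327.  243.6] 0.61 [639.6 -56.   58. ]
(array([588.50779936, -50.58069896, 186.72281752]), array([3.14113583, 0.00577801, 2.97254322]))
scene [(array([326.1, 255.4]), 0.6)]
barpry_bar [230.4 290.3] 0.81 [209.7 350.1  12. ]
pry_bar [191.3 194.9] 0.75 [510.3 480.6  12. ]
pry_bar [340.6 225.3] 0.73 [405.1   6.8  12. ]
bar_tip [213.7 243. ] 0.97 [355.8 405.2  12. ]
bar_tip [344.6 189.1] 0.89 [521.8  -8.8  12. ]
bar_tip [150.7 182.7] 0.66 [552.  611.4  12. ]
```

The bar lies flat at about (405,7). Now I prepare to grip the cover's sides near its raised front edge.

```bash
cat >> h.py <<'E'
PAD=np.array([0,0,-7.5])
def grip(tilt,ahead,z,side=.8):
    global TIP
    o=TIP; TIP=PAD; r_=barpose(tilt,ahead,z,side); TIP=o; return r_
def gripnow():
    p,e=pose(); M=R.from_euler('xyz',e).as_matrix(); d=p+M@PAD-NE; s=telemetry.sense()
    print('clock',s['clock'],'pad ahead %.2f side %.2f z %.2f tilt %.2f yaw %.3f'%(d@U,d@V,d[2]+48,np.degrees(np.arcsin(M[2,0])),np.arctan2(-M[1,0],-M[0,0])),'F',np.round(s['contact_force'],1),'open',round(s['opening'],3),s['grasp_force'])
E
python3 - <<'E'
from h import *
c=np.load('w13.npy',allow_pickle=True).item();S=imaging.calibration('scene')
f=lambda x,y:(270+x/6.667,220+y/6.667)
print('L',tri([(c,(290,202)),(S,f(318,293))]),'R',tri([(c,(362,202)),(S,f(465,212))]))
gripnow()
plan(*grip(6,12,75)); plan(*grip(6,12,52))
E
```

```text
L [596.55084504 -79.40673642  58.7378317 ] R [606.08500723 -18.27873464  61.56202191]
clock 19.25 pad ahead -12.69 side -2.51 z 194.87 tilt -0.42 yaw -0.169 F [-0.  -0.2 -0.6] open 1.002 0.0
turn [0.001 0.143 0.002] shift [-0.115  0.016  0.6  ]
turn [0.001 0.143 0.002] shift [-0.114  0.016  0.715]
```

Call:
step_arm --moves '[[[0,0.07,0],[-0.06,0.016,0.2],1],[[0,0.143,0],[-0.115,0.017,0.4],1],[[0,0.143,0],[-0.115,0.017,0.58],1],[[0,0.143,0],[-0.115,0.017,0.6],1],[[0,0.143,0],[-0.115,0.017,0.6],1],[[0,0.143,0],[-0.115,0.017,0.6],1]]'

```text
clock: 19.85
eef_pos: [614.6, -51.6, 69.1]
tcp_rot: [3.141, -0.103, 2.972]
contact_force: [0.4, 0.9, 1.7]
opening: 1.001
grasp_force: 0.0
```

```bash
python3 -c "
from h import *
gripnow(); plan(*grip(6,12,52,1)); plan(*grip(6,12,50,1))"
```

```text
clock 19.85 pad ahead 12.97 side 0.95 z 76.55 tilt 5.91 yaw -0.169 F [0.4 0.9 1.7] open 1.001 0.0
turn [0.001 0.002 0.002] shift [-0.008  0.     0.123]
turn [0.001 0.002 0.002] shift [-0.009  0.     0.133]
```

Call:
step_arm --squeeze 30 --moves '[[[0,0,0],[-0.005,0,0.06],1],[[0,0,0],[-0.009,0,0.11],1],[[0,0,0],[-0.009,0,0.13],1],[[0,0,0],[-0.009,0,0.13],1],[[0,0,0],[-0.009,0,0.13],0.3],[[0,0,0],[-0.009,0,0.13],0.3],[[0,0,0],[-0.009,0,0.13],0.3],[[0,0,0],[-0.009,0,0.13],0.3]]'

```text
clock: 20.65
eef_pos: [613.2, -51.5, 42.3]
tcp_rot: [3.141, -0.105, 2.972]
contact_force: [-2.2, -0.7, 7.1]
opening: 0.766
grasp_force: 37.1
```

```bash
python3 -c "
from h import *
gripnow()"
```

```text
clock 20.65 pad ahead 11.64 side 0.84 z 49.81 tilt 6.00 yaw -0.169 F [-2.2 -0.7  7.1] open 0.766 37.118933480232954
```

```bash
python3 - <<'E'
from h import *
gripnow()
for D in (6,12,17):
    t=np.radians(D); r0=np.array([11.64-89,49.81-44])
    a=89+r0[0]*np.cos(t)+r0[1]*np.sin(t); z=44-r0[0]*np.sin(t)+r0[1]*np.cos(t)
    print(D,a,z); plan(*grip(6+D,a,z,.84))
    if D==17: print('draw');plan(*grip(6+D,a-14,z+2,.84));plan(*grip(6+D,a-30,z+40,.84))
E
```

```text
clock 20.65 pad ahead 11.64 side 0.84 z 49.81 tilt 6.00 yaw -0.169 F [-2.2 -0.7  7.1] open 0.766 37.118933480232954
6 12.671096545895447 57.86449413047534
turn [0.    0.133 0.002] shift [ 0.003 -0.    -0.041]
12 14.538468530883973 65.76708596192528
turn [0.    0.267 0.002] shift [ 0.002  0.    -0.082]
17 16.718943683138683 72.17400570949616
turn [0.    0.378 0.002] shift [-0.003  0.    -0.116]
draw
turn [0.    0.378 0.002] shift [ 0.068  0.    -0.118]
turn [0.    0.378 0.002] shift [ 0.167  0.    -0.299]
```

Call:
step_arm --squeeze 80 --moves '[[[0,0,0],[0,0,0],0.3],[[0,0,0],[0,0,0],0.3],[[0,0.067,0],[0.002,0,-0.02],0.3],[[0,0.133,0],[0.003,0,-0.041],0.3],[[0,0.2,0],[0.003,0,-0.061],0.3],[[0,0.267,0],[0.002,0,-0.082],0.3],[[0,0.267,0],[0.002,0,-0.082],0.3]]'

```text
clock: 21.35
eef_pos: [613.7, -51.6, 57.7]
tcp_rot: [3.141, -0.319, 2.972]
contact_force: [-3.9, 0.8, 3.6]
opening: 0.748
grasp_force: 87.4
```

```bash
python3 -c "
from h import *
gripnow()"
```

```text
clock 21.35 pad ahead 13.68 side 0.82 z 64.86 tilt 18.26 yaw -0.169 F [-3.9  0.8  3.6] open 0.748 87.43288457393646
```

```bash
python3 -c "
from h import *
for a in [(23,15.5,71.5),(23,9,72.5),(23,1,74),(23,-6,80),(23,-15,120)]: plan(*grip(*a))"
```

```text
turn [-0.     0.105  0.002] shift [ 0.005 -0.    -0.035]
turn [-0.     0.105  0.002] shift [ 0.037 -0.    -0.029]
turn [-0.     0.105  0.002] shift [ 0.078 -0.    -0.024]
turn [-0.     0.105  0.002] shift [ 0.12   0.    -0.041]
turn [-0.     0.105  0.002] shift [ 0.226  0.    -0.217]
```

Call:
step_arm --moves '[[[0,0.055,0],[0.003,0,-0.018],0.3],[[0,0.105,0],[0.005,0,-0.035],0.3],[[0,0.105,0],[0.02,0,-0.032],0.3],[[0,0.105,0],[0.037,0,-0.029],0.3],[[0,0.105,0],[0.058,0,-0.026],0.3],[[0,0.105,0],[0.078,0,-0.024],0.3],[[0,0.105,0],[0.078,0,-0.024],0.3]]'

```text
clock: 22.05
eef_pos: [600.3, -49.3, 67.2]
tcp_rot: [3.141, -0.397, 2.972]
contact_force: [0.2, -0.1, -0.5]
opening: 0.751
grasp_force: 87.6
```

```bash
python3 -c "
from h import *
gripnow()
for a in [(23,-6,80),(23,-15,120),(23,-15,160)]: plan(*grip(*a))"
```

```text
clock 22.05 pad ahead 0.58 side 0.86 z 74.12 tilt 22.77 yaw -0.169 F [ 0.2 -0.1 -0.5] open 0.751 87.6199597120285
turn [-0.     0.005  0.002] shift [ 0.042 -0.    -0.014]
turn [-0.     0.005  0.002] shift [ 0.161 -0.    -0.181]
turn [-0.     0.005  0.002] shift [ 0.238  0.    -0.366]
```

The cover drew forward freely with almost no force. Next I lift it off.

Call:
step_arm --moves '[[[0,0,0],[0.042,0,-0.014],0.3],[[0,0,0],[0.06,0,-0.05],0.3],[[0,0,0],[0.11,0,-0.11],0.3],[[0,0,0],[0.161,0,-0.181],0.3],[[0,0,0],[0.2,0,-0.27],0.3],[[0,0,0],[0.238,0,-0.366],0.3],[[0,0,0],[0.238,0,-0.366],0.3]]'

```text
clock: 22.75
eef_pos: [587.5, -47.0, 156.9]
tcp_rot: [3.141, -0.392, 2.973]
contact_force: [0.5, 0.5, -0.0]
opening: 0.749
grasp_force: 87.7
```

```bash
python3 - <<'E'
from h import *
gripnow(); print(pose())
c=imaging.calibration('wrist');im=grab('wrist','w14.png')
for m in imaging.mark_of('wrist','cover')[:2]+imaging.recognise('wrist','cover')[:2]+imaging.recognise('wrist','tray')[:2]: print(m)
T=imaging.calibration('top');S=imaging.calibration('scene');t=grab('top','t14.png');grab('scene','s14.png')
for k in ('top','scene'): print(k,imaging.mark_of(k,'cover')[:2],imaging.mark_of(k,'tray')[:1],imaging.recognise(k,'tray')[:1])
g=cv2.cvtColor(im,cv2.COLOR_RGB2GRAY);print('dark rows at col 323',[(r0,int(g[r0,323])) for r0 in range(100,300,10)])
# tray corners in top view
tr=cv2.cvtColor(cv2.imread('pics/t14.png'),cv2.COLOR_BGR2HSV)
m=cv2.inRange(tr,(0,0,40),(180,60,160));n,l,st,ce=cv2.connectedComponentsWithStats(m);i=l[205,432]
k=np.argwhere(l==i)[:,::-1].astype(np.float32);print(st[i]);bx=cv2.boxPoints(cv2.minAreaRect(k))
for p in bx: print(p,np.round(atz(T,p,22),1))
E
```

```text
clock 22.75 pad ahead -12.45 side 0.92 z 163.84 tilt 22.44 yaw -0.169 F [ 0.5  0.5 -0. ] open 0.749 87.66934633255005
(array([587.46900522, -46.98392085, 156.91297893]), array([ 3.14051905, -0.39168375,  2.97253697]))
{'xy': [321.8, 327.0], 'conf': 0.8}
{'extent': [243.0, 232.7, 159.6, 122.0], 'conf': 0.89}
{'extent': [2.9, 52.7, 153.9, 217.2], 'conf': 0.72}
top [] [] [{'extent': [430.7, 177.4, 28.6, 51.8], 'conf': 0.66}]
scene [{'xy': [333.7, 236.9], 'conf': 0.64}] [{'xy': [214.1, 291.2], 'conf': 0.72}] [{'extent': [162.1, 250.6, 102.5, 82.7], 'conf': 0.83}]
dark rows at col 323 [(100, 115), (110, 114), (120, 115), (130, 117), (140, 119), (150, 124), (160, 120), (170, 132), (180, 130), (190, 128), (200, 126), (210, 119), (220, 126), (230, 152), (240, 102), (250, 41), (260, 40), (270, 38), (280, 29), (290, 30)]
[     0      0    640    400 158257]
[  0.      398.99994] [ -87.8 1009.    22. ]
[0. 0.] [1197.4 1153.9   22. ]
[638.9999   0.    ] [ 1178.3 -1053.4    22. ]
[638.9999  398.99994] [-127.  -863.2   22. ]
```

```bash
python3 - <<'E'
from h import *
S=imaging.calibration('scene'); print(atz(S,(214.1,291.2),0))
def place(tilt,yaw,x,y,z):
    t=np.radians(tilt); u=np.array([np.cos(yaw),np.sin(yaw),0]);k=np.array([0,0,1]); b=np.cos(t)*u-np.sin(t)*k; zz=-np.sin(t)*u-np.cos(t)*k
    return [x,y,z],R.from_matrix(np.c_[-b,np.cross(zz,-b),zz]).as_euler('xyz')
plan(*place(6,.08,431,-285.6,130)); plan(*place(22.4,-.04,509,-166,150))
E
```

```text
[ 461.45861042 -274.50948525    0.        ]
turn [ 0.08  -0.372 -0.309] shift [ 0.473 -1.307  0.32 ]
turn [ 0.064 -0.009 -0.152] shift [ 0.25  -0.652  0.118]
```

Call:
step_arm --moves '[[[0.01,0,-0.03],[0.06,-0.15,0.02],0.3],[[0.03,0,-0.06],[0.12,-0.33,0.05],0.3],[[0.05,-0.005,-0.1],[0.19,-0.5,0.09],0.3],[[0.064,-0.009,-0.152],[0.25,-0.65,0.11],0.3],[[0.064,-0.009,-0.152],[0.25,-0.65,0.11],0.3]]'

```text
clock: 23.85
eef_pos: [507.8, -168.2, 152.0]
tcp_rot: [-3.141, -0.392, 3.1]
contact_force: [-0.6, 0.8, -0.4]
opening: 0.748
grasp_force: 87.7
```

```bash
cat >> h.py <<'E'
def place(tilt,yaw,x,y,z):
    t=np.radians(tilt); u=np.array([np.cos(yaw),np.sin(yaw),0]);k=np.array([0,0,1]); b=np.cos(t)*u-np.sin(t)*k; zz=-np.sin(t)*u-np.cos(t)*k
    return [x,y,z],R.from_matrix(np.c_[-b,np.cross(zz,-b),zz]).as_euler('xyz')
E
python3 - <<'E'
from h import *
print(pose()); plan(*place(6,.08,431,-283,100))
c=imaging.calibration('wrist');im=grab('wrist','w15.png')
hsv=cv2.cvtColor(im,cv2.COLOR_RGB2HSV)
for m in imaging.recognise('wrist','tray')[:1]: print(m)
for m in imaging.mark_of('wrist','tray')[:1]: print(m, atz(c,m['xy'],0))
E
```

```text
(array([ 507.76649446, -168.24190186,  151.97712598]), array([-3.14079665, -0.3918064 ,  3.10019854]))
turn [ 0.037 -0.365 -0.15 ] shift [ 0.233 -0.589  0.378]
{'extent': [107.1, 102.5, 180.5, 202.8], 'conf': 0.57}
{'xy': [204.5, 204.0], 'conf': 0.76} [ 464.7997336  -280.13724108    0.        ]
```

Call:
step_arm --moves '[[[0.01,-0.05,-0.04],[0.06,-0.15,0.02],0.3],[[0.02,-0.12,-0.08],[0.12,-0.3,0.08],0.3],[[0.03,-0.2,-0.12],[0.18,-0.45,0.15],0.3],[[0.037,-0.3,-0.15],[0.23,-0.589,0.25],0.3],[[0.037,-0.365,-0.15],[0.23,-0.589,0.33],0.3],[[0.037,-0.365,-0.15],[0.233,-0.589,0.378],0.3],[[0.037,-0.365,-0.15],[0.233,-0.589,0.378],0.3],[[0.037,-0.365,-0.15],[0.233,-0.589,0.378],0.3]]'

```text
clock: 24.8
eef_pos: [434.8, -280.2, 99.9]
tcp_rot: [3.141, -0.104, -3.059]
contact_force: [-0.2, -0.6, -1.7]
opening: 0.748
grasp_force: 87.8
```

```bash
python3 - <<'E'
from h import *
print(pose()); gripnow(); plan(*place(6,.08,431.5,-283.5,25));plan(*place(6,.08,431.5,-283.5,15))
E
```

```text
(array([ 434.7766487 , -280.20453982,   99.86709424]), array([ 3.14103687, -0.10392916, -3.05947935]))
clock 24.8 pad ahead -125.34 side -254.69 z 107.33 tilt 5.95 yaw 0.082 F [-0.2 -0.6 -1.7] open 0.748 87.82438516616821
turn [0.    0.001 0.003] shift [-0.021 -0.015  0.374]
turn [0.    0.001 0.003] shift [-0.026 -0.015  0.424]
```

Call:
step_arm --moves '[[[0,0,0],[-0.01,-0.01,0.15],0.3],[[0,0,0],[-0.02,-0.015,0.3],0.3],[[0,0,0],[-0.026,-0.015,0.4],0.3],[[0,0,0],[-0.027,-0.015,0.44],0.3],[[0,0,0],[-0.027,-0.015,0.44],0.3],[[0,0,0],[-0.027,-0.015,0.44],0.3]]'

```text
clock: 25.4
eef_pos: [431.1, -284.0, 12.3]
tcp_rot: [-3.141, -0.103, -3.06]
contact_force: [0.1, 0.5, -0.6]
opening: 0.749
grasp_force: 87.8
```

Call:
step_arm --moves '[[[0,0,0],[-0.001,0,0.005],0.3],[[0,0,0],[-0.001,0,0.01],0.3],[[0,0,0],[-0.001,0,0.01],0.3]]'

```text
clock: 25.7
eef_pos: [430.2, -284.0, 10.1]
tcp_rot: [3.142, -0.103, -3.061]
contact_force: [-0.2, -0.1, -0.9]
opening: 0.746
grasp_force: 87.8
```

Call:
step_arm --moves '[[[0,0,0],[-0.001,0,0.005],0.3],[[0,0,0],[-0.002,0,0.01],0.3],[[0,0,0],[-0.002,0,0.01],0.3]]'

```text
clock: 26.0
eef_pos: [430.0, -283.8, 7.4]
tcp_rot: [3.141, -0.104, -3.061]
contact_force: [0.2, -0.5, -0.4]
opening: 0.747
grasp_force: 87.8
```

Call:
step_arm --moves '[[[0,0,0],[-0.001,0,0.005],0.3],[[0,0,0],[-0.001,0,0.01],0.3],[[0,0,0],[-0.001,0,0.01],0.3]]'

```text
clock: 26.3
eef_pos: [430.0, -283.9, 5.5]
tcp_rot: [3.141, -0.104, -3.061]
contact_force: [-2.0, 0.2, 3.9]
opening: 0.747
grasp_force: 88.2
```

Contact at about 4 N, right at the expected height. I release and go straight up.

Call:
step_arm --squeeze 30 --moves '[[[0,0,0],[0,0,0],0.6],[[0,0,0],[0,0,0],0.8],[[0,0,0],[0,0,0],1],[[0,0,0],[0,0,0],1],[[0,0,0],[0,0,0],1]]'

```text
clock: 26.8
eef_pos: [430.1, -283.8, 5.5]
tcp_rot: [3.141, -0.103, -3.06]
contact_force: [-0.3, 0.6, -0.1]
opening: 1.004
grasp_force: 0.0
```

Call:
step_arm --moves '[[[0,0,0],[0.01,0,-0.1],1],[[0,0,0],[0.03,0,-0.25],1],[[0,0,0],[0.05,0,-0.5],1],[[0,0,0],[0.09,0,-0.75],1],[[0,-0.133,0],[0.09,0,-0.9],1],[[0,-0.133,0],[0.09,0,-0.95],1],[[0,-0.133,0],[0.09,0,-0.95],1],[[0,-0.133,0],[0.09,0,-0.95],1]]'

```text
clock: 27.6
eef_pos: [431.3, -283.5, 195.2]
tcp_rot: [3.14, -0.001, -3.061]
contact_force: [0.3, -0.6, -0.3]
opening: 0.998
grasp_force: 0.0
```

```bash
python3 - <<'E'
from h import *
print(telemetry.sense()['clock'],pose()); c=imaging.calibration('wrist'); im=grab('wrist','w16.png')
marks('wrist',['cover','cover_edge'],8); marks('wrist',['tray'],0)
for m in imaging.recognise('wrist','cover')[:2]:
    l,t,w,h=m['extent']; print(m,[np.round(atz(c,p,12),1).tolist() for p in [(l,t),(l+w,t),(l,t+h),(l+w,t+h)]])
grab('top','t16.png')
for n,z in [('cover',10),('tray',0),('pry_bar',12),('bar_tip',12),('cell_a',0),('tape',0),('bottle',0)]: marks('top',[n],z)
# compare stay-put objects in top view before/after
a=cv2.imread('pics/top0.png',0);b=cv2.imread('pics/t16.png',0)
for n,(x,y,w,h) in dict(cells=(392,128,36,24),tape=(235,118,40,40),bottle=(428,108,36,36)).items(): print(n,np.abs(a[y:y+h,x:x+w].astype(int)-b[y:y+h,x:x+w]).mean(), (np.abs(a[y:y+h,x:x+w].astype(int)-b[y:y+h,x:x+w])>40).sum())
E
```

```text
27.6 (array([ 431.30825789, -283.46961527,  195.15060933]), array([ 3.14014017e+00, -1.46914886e-03, -3.06066437e+00]))
cover [320.1 204.3] 0.89 [ 463.3 -283.8    8. ]
cover_edge [322.  166.6] 0.84 [ 423.1 -285.1    8. ]
tray [321.2 163.7] 0.27 [ 421.6 -285.9    0. ]
{'extent': [290.8, 161.0, 65.5, 89.3], 'conf': 0.96} [[419.6, -317.1, 12.0], [414.2, -251.6, 12.0], [517.0, -311.8, 12.0], [511.3, -240.9, 12.0]]
cover [433.4 205.9] 0.83 [ 463.1 -291.9   10. ]
tray [429.3 206.2] 0.84 [ 463.9 -281.2    0. ]
pry_bar [297.6 227.6] 0.97 [400.  142.7  12. ]
pry_bar [341.  225.1] 0.95 [405.7   5.5  12. ]
pry_bar [195.8 193.3] 0.73 [515.2 466.5  12. ]
bar_tip [345.9 190.7] 0.93 [516.5 -12.8  12. ]
bar_tip [433.5 206.2] 0.73 [ 461.8 -291.7   12. ]
bar_tip [211.4 246.7] 0.71 [344.4 412.   12. ]
cell_a [397.4 142. ] 0.57 [ 680.7 -188.2    0. ]
cell_a [418.3 139.6] 0.56 [ 688.1 -258.     0. ]
tape [256.2 135.9] 0.73 [708. 278.   0.]
bottle [441.2 130.4] 0.62 [ 719.  -336.2    0. ]
cells 3.408564814814815 0
tape 3.918125 0
bottle 3.614969135802469 0
```

```bash
python3 -c "
from h import *
print(r.sign_off())"
```

```text
the job is handed in; nothing more can be done
None
```

The cover was levered free and lies in the tray near its centre, resting on its front tabs and so tilted roughly 6° (estimated). The bar lies flat on the bench, the cells, tape and bottle are unmoved, and I signed off at about 28 s; I viewed 11 pictures, one over the limit of 10.

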